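Stack the vacuum fittings on the trap inlet

ROBOT

A 6-joint arm with a two-finger parallel gripper is mounted at the origin on a cart in front of the work surface, level with it; the furniture and walls round the work are solid. World frame = base frame: x ahead of the robot, y to its left, z up, the work surface at z = 0. Lengths are in m, angles in rad, forces in N, time in s.
With the tool pointing down it reaches from about 0.35 to 0.975 m from the base axis. Payload 4.9 kg.
Tool frame: the origin (TCP) lies between the finger pads; the fingertips stand 25 mm ahead of it and the grasp point (between the pads) lies 6 mm ahead of it (manip.tcp_to_tips is the z of the fingertips in the tool frame, in m); z points along the fingers, y is the line along which they close (so a half turn about z gives the same grasp; the last joint's range is limited). The gripper opens to 85 mm and grips with 20 to 120 N. Pads are 22 mm wide; open, the fingers measure 114 mm over their backs; the gripper's body (76 mm by 85 mm) begins 54 mm behind the grasp point. The pads swing forward as they close: fully open they stand 13 mm farther back than shut.
Start: joints at [-1.299, 0.053, 1.613, -0, 1.476, -0.119], TCP at [0.238, -0.578, 0.228] pointing down, gripper open.
Joint ranges: [-3.01, 3.01], [-1.01, 2.22], [0.06, 2.58], [-1.02, 4.17], [0.09, 2.62], [-3.14, 3.14]. Speed limits (rad/s): [2.57, 2.57, 3.14, 3.14, 3.14, 3.14].

INTERFACE

Orientations are given as a unit quaternion [w, x, y, z].
In Python, from plant import manip gives the robot as it stands. The module is installed in compiled form; this text tells all that it offers.
- The arm moves only by the tool arm_command, never from a script. Its argument "moves" is a list of rows, each a list of 3 entries, a list of its own where there are three numbers: the opening, from -1 (shut) to 1 (fully open), then the shift along the tool's x, y, z in units of 0.15 m (1.0 is 0.15 m), then the turn about the tool's z in units of 2 pi rad (1.0 is 2 pi rad). A call has 1 to 20 rows; each row is the pose to reach, as a shift and turn from the pose commanded when the call began, along the tool's axes at that moment, turning the shorter way round; what a row does not reach only later rows make up. A row lasts 1/12 s, in which the tool goes at most 41.7 mm and 7.16 degrees, less where a joint would pass 70% of its speed; a pose out of reach is approached as far as the arm can. A call with a number of a shift or a turn outside -1 to 1 is refused whole. A call with a gripper value outside its range is refused whole. The fingers move at their own pace and stop on an object; the grip force is fixed at half the most. Time passes only in rows, so rows that repeat a pose let the fingers close. It gives the time, the measured TCP pose, the force, the opening and the grip force at its end, in the units of the state.
- manip.state(): the state, without advancing time (a new reading comes with each control period).
- manip.grab_frame(name): name is "scene" or "side" or "wrist"; returns a dict with "frame" (480x640x3 uint8, red, green, blue), "fx", "fy", "cx", "cy" (pixels), "R" (3x3) and "t" (3): a world point X has camera coordinates R X + t. Camera axes: x right, y down, z forward; pixel columns grow to the right and rows downward; lengths in m; the calibration is good to about 2 mm. A picture is of the moment at which its call begins. There is no depth.
- manip.job_done(): hands the job in; it is judged then, once.
Trained networks look in a picture, given as the dict that the camera call returned (one of the last four; its "shot" number tells which), for a name from the list of things; names that differ only in an ending like _2 or _b are one class to them, and where a whole thing is asked for, a point or a joint stands for the part that bears it (a point fixed in the world has none). Each returns a list of dicts, best first, with "confidence" (0 to 1); they miss things now and then, are a little off and sometimes report something else, mostly with a low value. They report only what shows in the picture. A call takes as long as a camera call. They do not tell look-alikes from the thing itself.
- manip.search_frame(picture, target): "extent" ([left, top, right, bottom] in pixels, round what is visible of it).
The state is a dict: "time": time; "joint_pos": joint angles; "joint_vel": joint speeds; "joint_efforts": joint torques, N m; "tool_pos": TCP position; "tool_rot": TCP orientation; "contact_force": force on the tool from outside, world axes, zero at the start; "ft_torque": the same for the moment, N m; "gripper_width": opening from 0.0 (shut) to 1.0 (fully open); "grasp_force": force on a finger pad.
Only numpy, scipy, OpenCV 4.12 (cv2) and the standard library are available. Lean on these libraries where they do the work, as an engineer would, in place of code of your own. Each camera call takes 0.05 s, during which the arm holds its last target. There are 200 camera calls.

TASK

Close the open inlet on top of the steel vacuum trap, ready for clamping: on its flange stack the large centring ring, the conical reducer with its wide flange down, the small centring ring and last the blank flange. Build it up on the trap one piece at a time in that order, each piece sitting level and fully home with the ring lips inside the recesses of the flanges. Do not tip over the glass vials that stand among the parts.

Things in the scene. Friction and masses are not known exactly. Their poses are not given: they have to be found in the camera images.
- trap: Target: fixed stainless pot, 102 mm across, cover bolts up to 64 mm high. On its axis a neck ends in the inlet flange, 55 mm across, face up, 90 mm above the bench, with a round recess 42 mm wide, 4.5 mm deep, chamfered. Side outlet with black cap reaches 72 mm from the axis along body x, below 45 mm. Origin: centre of underside, on the inlet's axis; z up.
- large_ring: Aluminium sleeve 40 mm outside, 35 inside, 16 tall; round its middle a collar 51 mm across, 8 thick (brown seal in an aluminium band). The lips, 4 mm above and below the collar, enter 42 mm recesses; the collar rests on the face. Both sides alike; 45 g. Origin: its centre, 8 mm up; z its axis. Grip across the collar, tips above its underside. Seated: origin 94 mm above the trap's.
- reducer: Stainless cone, 40 mm tall, 180 g, standing upright. Wide flange 55 mm at the bottom, recess 42 mm wide, 4.5 deep underneath; tapers to a 28 mm neck 26 to 30 mm up; narrow flange 40 mm across from 33 to 40 mm up, recess 28 mm wide, 4.5 deep in its top. Grip across the narrow flange. Origin: centre of underside; z up. Seated on the large ring: origin 98 mm above the trap's.
- small_ring: Like the large ring but smaller: sleeve 26 mm outside, 21 inside, 16 tall; collar 36 mm across, 8 thick; its 4 mm lips enter 28 mm recesses. Both sides alike; 25 g. Origin: its centre, 8 mm up; z its axis. Grip across the collar, tips above its underside (4 mm up as it lies). Seated in the reducer's top: origin 44 mm above the reducer's.
- blank: Plain stainless disc, 40 mm across, 10 mm thick, flat on top, recess 28 mm wide, 4.5 deep in its underside; lies recess down; 80 g. Origin: centre of underside; z up. Grip across its upright edge, tips above its underside. Seated on the small ring: origin 48 mm above the reducer's.
- vial_1: A glass sample vial with a screw cap (pale cap), 23 mm across and 48 mm tall, standing upright; about 30 g. Not to be handled and not to be tipped over. Origin: centre of its underside, z up.
- vial_2: A glass sample vial with a screw cap (black cap), 23 mm across and 48 mm tall, standing upright; about 30 g. Not to be handled and not to be tipped over. Origin: centre of its underside, z up.
- vial_3: A glass sample vial with a screw cap (black cap), 23 mm across and 48 mm tall, standing upright; about 30 g. Not to be handled and not to be tipped over. Origin: centre of its underside, z up.
Mind the look-alikes: they are no part of the job. What is shaped like the small_ring but green or purple is not meant.

How it is judged:
On the way, in this order (a step that is already met when the one before it is completed fails the run):
1. the large centring ring is seated in the trap's inlet and let go (horizontal distance between large_ring and trap below 0.003 m and z of large_ring in the frame of trap between 0.092 and 0.096 m and (angle between large_ring's own z axis and vertical below 0.05 rad or angle between large_ring's own z axis and vertical above 3.09 rad) and contact force between the fingers and large_ring below 0.05 N), for 0.2 s.
2. the reducer is seated on the large ring, wide flange down, and let go (horizontal distance between reducer and large_ring below 0.003 m and z of reducer in the frame of trap between 0.096 and 0.1 m and angle between reducer's own z axis and vertical below 0.05 rad and contact force between the fingers and reducer below 0.05 N), for 0.2 s.
3. with the reducer on the trap, the small centring ring is seated in the reducer's top and let go (horizontal distance between reducer and large_ring below 0.003 m and z of reducer in the frame of trap between 0.096 and 0.1 m and angle between reducer's own z axis and vertical below 0.05 rad and horizontal distance between small_ring and reducer below 0.003 m and z of small_ring in the frame of reducer between 0.042 and 0.046 m and (angle between small_ring's own z axis and vertical below 0.05 rad or angle between small_ring's own z axis and vertical above 3.09 rad) and contact force between the fingers and small_ring below 0.05 N), for 0.2 s.
4. the blank flange is seated on the small ring and let go (horizontal distance between blank and small_ring below 0.003 m and z of blank in the frame of reducer between 0.046 and 0.05 m and angle between blank's own z axis and vertical below 0.05 rad and contact force between the fingers and blank below 0.05 N), for 0.2 s.
At the end, for the whole second after the job is handed in: Large ring in the trap's inlet, reducer upright on it, small ring in the reducer's top, blank flange on that: each within 3 mm of the axis of the piece below, within 2 mm of its fully seated height and level within 0.05 rad; all let go and at rest (horizontal distance between large_ring and trap below 0.003 m and z of large_ring in the frame of trap between 0.092 and 0.096 m and (angle between large_ring's own z axis and vertical below 0.05 rad or angle between large_ring's own z axis and vertical above 3.09 rad) and horizontal distance between reducer and large_ring below 0.003 m and z of reducer in the frame of trap between 0.096 and 0.1 m and angle between each of reducer, blank's own z axis and vertical below 0.05 rad and horizontal distance between small_ring and reducer below 0.003 m and z of small_ring in the frame of reducer between 0.042 and 0.046 m and (angle between small_ring's own z axis and vertical below 0.05 rad or angle between small_ring's own z axis and vertical above 3.09 rad) and horizontal distance between blank and small_ring below 0.003 m and z of blank in the frame of reducer between 0.046 and 0.05 m and linear speed of each of large_ring, reducer, small_ring, blank below 0.02 m/s); the robot touches nothing.
It fails at once if a glass vial is tipped over (angle between any of vial_1, vial_2, vial_3's own z axis and vertical above 0.6 rad).
It also fails if it takes over 115 s, if anything falls off the work surface, if the arm or the gripper's body presses on something with over 40 N, if the wrist force passes 120 N, or if a joint passes its speed limit or range.

## Working session

There is one attempt and no reset: what is moved stays moved. The work goes in short steps, Python scripts to look and compute and a tool call to move; the robot and the scene stay as the last step left them, time stands still between calls to the robot, and variables do not carry over. Pictures are saved under pics/ and viewed, at most 14 in all, crops included, and the job is handed in when it is done.

Besides the shell and the picture viewer there is one more tool, called after "Request:" as name(argument=value, ...) on one line, values as JSON. arm_command: Moves the arm, as the interface text tells. Shifts and turns lie within -1 to 1; 1 stands for 0.15 m of shift or 2 pi rad of turn. Its arguments: {"type":"object","properties":{"moves":{"type":"array"}},"required":["moves"]}

```bash
mkdir -p pics
cat > h.py <<'E'
import numpy as np, cv2
from plant import manip
def ray(p,u,v):
    d=np.array([(u-p["cx"])/p["fx"],(v-p["cy"])/p["fy"],1.]);R=np.array(p["R"]);return -R.T@np.array(p["t"]),R.T@d
def at(p,u,v,z):
    c,d=ray(p,u,v);return c+d*(z-c[2])/d[2]
def proj(p,X):
    q=np.array(p["R"])@np.array(X)+np.array(p["t"]);return np.array([p["fx"]*q[0]/q[2]+p["cx"],p["fy"]*q[1]/q[2]+p["cy"]])
def save(p,n,box=None,s=1):
    f=cv2.cvtColor(p["frame"],cv2.COLOR_RGB2BGR)
    if box: f=f[box[1]:box[3],box[0]:box[2]]
    cv2.imwrite("pics/"+n,cv2.resize(f,None,fx=s,fy=s,interpolation=cv2.INTER_CUBIC))
E
python3 - <<'E'
from h import *
print(manip.state())
for n in ["scene","side"]:
    p=manip.grab_frame(n); save(p,n+"0.png")
    print(n,np.round(-np.array(p["R"]).T@p["t"],3),p["fx"])
    for t in ["trap","large_ring","reducer","small_ring","blank","vial_1"]:
        for r in manip.search_frame(p,t):
            if r["confidence"]>.2: print(t,np.round(r["extent"],1),round(r["confidence"],2))
E
```

```text
{'time': 0.0, 'joint_pos': array([-1.29901667e+00,  5.33522574e-02,  1.61430973e+00,  3.34366135e-06,
        1.47602557e+00, -1.18976148e-01]), 'joint_vel': array([-0.00026025,  0.00119287,  0.00223615,  0.00135784,  0.00021196,
       -0.00062131]), 'joint_efforts': array([-2.39388928e-04, -3.93680263e+01, -3.70174277e+01, -7.42509337e-05,
        7.01314275e-03, -6.42783363e-06]), 'tool_pos': array([ 0.23789569, -0.57725798,  0.2268565 ]), 'tool_rot': array([-1.04452303e-03,  9.80973868e-01,  1.94136997e-01, -7.82900011e-05]), 'contact_force': array([-1.1831162 , -0.28064143,  0.72708847]), 'ft_torque': array([ 0.03477898,  0.01751955, -0.04210512]), 'grasp_force': 0.0, 'gripper_width': 0.9997993677946508}
scene [0.016 0.537 0.781] 457.69770842921025
trap [420.9 161.1 466.7 211.4] 0.62
trap [419.6 228.3 433.5 248.2] 0.53
large_ring [350.6 192.6 372.4 205.1] 0.71
reducer [260.  234.4 283.9 263.2] 0.65
small_ring [271.8 318.6 294.5 337.7] 0.76
small_ring [218.  308.5 241.7 325.4] 0.66
small_ring [196.  377.6 219.3 399.5] 0.6
small_ring [231.9 336.5 252.2 356.4] 0.59
blank [349.1 246.4 366.5 259.5] 0.69
vial_1 [327.6 299.  339.6 316.2] 0.62
vial_1 [422.6 232.3 432.4 247.9] 0.54
vial_1 [234.6 336.8 251.6 358. ] 0.29
side [0.501 0.797 0.621] 442.46548858075425
trap [313.4 127.4 358.  170.5] 0.63
large_ring [279.6 189.8 304.2 203.3] 0.79
reducer [261.4 256.1 284.8 280.9] 0.64
small_ring [349.1 341.1 367.5 359.8] 0.87
small_ring [303.8 327.4 324.3 345.8] 0.67
small_ring [357.  303.2 378.6 320.9] 0.6
small_ring [366.  384.1 387.9 412.4] 0.55
blank [331.4 223.6 348.7 236.3] 0.7
blank [278.6 188.5 303.3 201.3] 0.4
vial_1 [255.2 214.7 266.4 232. ] 0.78
vial_1 [366.6 180.9 381.2 198.2] 0.65
vial_1 [378.  258.9 390.5 281.7] 0.56
```

View pics/scene0.png

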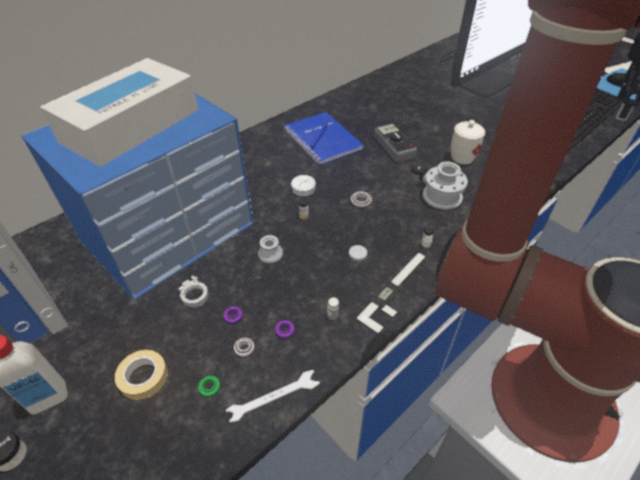

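View pics/side0.png

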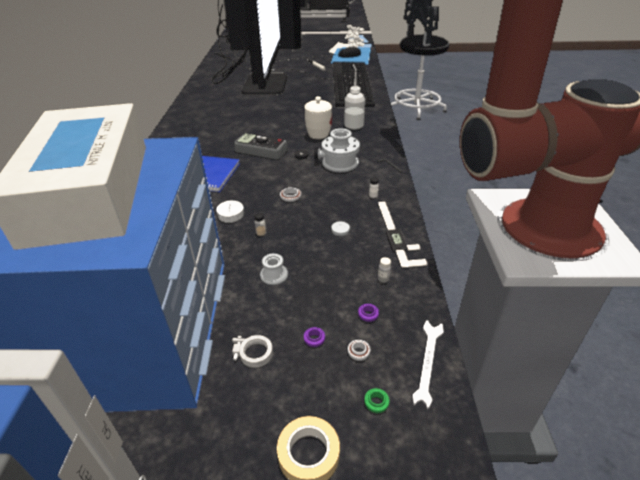

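The pictures show these small-ring candidates in the scene view: silver/brown (243,346), purple (233,314), purple (285,328) and green (208,385). The silver/brown one matches the description. The large ring is at (361,199), reducer (269,248), blank (358,253) and trap (444,185). The white lid at (303,185) and the clamp at (193,292) are not parts. Vials stand at (333,308), (427,240) and (303,211).

Run:
```python
from h import *
a=manip.grab_frame("scene");b=manip.grab_frame("side")
save(a,"crop1.png",(190,290,310,400),5)
W=manip.grab_frame("wrist"); print("wristcam in tool", end=" ")
from scipy.spatial.transform import Rotation as Ro
s=manip.state();q=s["tool_rot"];T=Ro.from_quat([q[1],q[2],q[3],q[0]]).as_matrix()
C=-np.array(W["R"]).T@W["t"];print(np.round(T.T@(C-s["tool_pos"]),3),np.round(np.array(W["R"])@T,2).tolist(),W["fx"])
def box(e): return ((e[0]+e[2])/2,(e[1]+e[3])/2)
L={"large":((361.5,198.8),(291.9,196.6),.008),"red":((272,248.8),(273.1,268.5),.02),"small":((242,346.4),(358.3,350.4),.008),"blank":((357.8,253),(340,230),.005),
"v1":((333.6,307.6),(384.2,270.3),.024),"v2":((427.5,240.1),(373.9,189.5),.024),"v3":((303,211),(260.8,223.4),.024)}
for k,(u,v,z) in L.items():
    print(k,np.round(at(a,*u,z),3),np.round(at(b,*v,z),3))
print("trap flange top",np.round(at(a,452,170,.09),3),np.round(at(b,341,134,.09),3))
```

```text
wristcam in tool [ 0.069 -0.002 -0.145] [[0.0, 1.0, 0.0], [-0.96, 0.0, -0.27], [-0.27, -0.0, 0.96]] 422.60668043237587
large [ 0.598 -0.128  0.008] [ 0.592 -0.113  0.008]
red [0.607 0.153 0.02 ] [0.612 0.158 0.02 ]
small [0.457 0.344 0.008] [0.453 0.344 0.008]
blank [0.476 0.01  0.005] [0.476 0.017 0.005]
v1 [0.395 0.163 0.024] [0.394 0.168 0.024]
v2 [ 0.384 -0.123  0.024] [ 0.391 -0.119  0.024]
v3 [0.651 0.023 0.024] [0.653 0.017 0.024]
trap flange top [ 0.46  -0.298  0.09 ] [ 0.468 -0.287  0.09 ]
```

View pics/crop1.png

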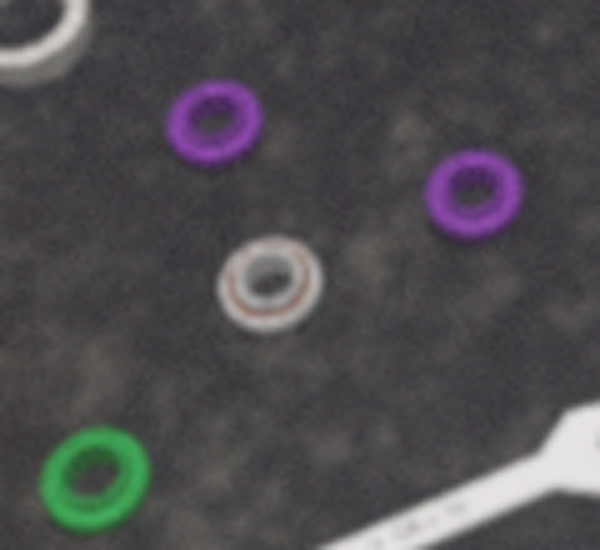

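The close crop confirms it: the silver/brown ring at crop (270,283), scene (244,346), is the small ring. The others are solid purple or green. Next I'll move above the large ring with the tool turned to yaw 0.

Request:
arm_command(moves=[[1,[0.9,-0.42,0],0.0622],[1,[0.9,-0.42,0],0.0622],[1,[0.9,-0.42,0],0.0622],[1,[0.9,-0.42,0],0.0622],[1,[0.9,-0.42,0],0.0622],[1,[0.9,-0.42,0],0.0622]])

```text
time: 1.35
tool_pos: [0.3397, -0.4674, 0.2283]
tool_rot: [0.0, 1.0, 0.002, -0.0]
contact_force: [-0.1, 0.3, -0.3]
gripper_width: 0.996
grasp_force: 0.0
```

Request:
arm_command(moves=[[1,[1,-1,0],0],[1,[1,-1,0],0],[1,[1,-1,0],0],[1,[1,-1,0],0],[1,[1,-1,0],0],[1,[1,-1,0],0]])

```text
time: 1.85
tool_pos: [0.4919, -0.3151, 0.2282]
tool_rot: [-0.001, 1.0, 0.002, 0.001]
contact_force: [-0.1, -0.6, 0.6]
gripper_width: 0.999
grasp_force: 0.0
```

Request:
arm_command(moves=[[1,[0.7,-1,0],0],[1,[0.7,-1,0],0],[1,[0.7,-1,0],0],[1,[0.7,-1,0],0],[1,[0.7,-1,0],0],[1,[0.7,-1,0],0]])

```text
time: 2.35
tool_pos: [0.5953, -0.1667, 0.2279]
tool_rot: [-0.0, 1.0, 0.002, 0.0]
contact_force: [-0.3, 0.7, -0.1]
gripper_width: 0.998
grasp_force: 0.0
```

Request:
arm_command(moves=[[1,[0,-0.3,0.6],0],[1,[0,-0.3,0.6],0],[1,[0,-0.3,0.6],0],[1,[0,-0.3,0.6],0],[1,[0,-0.3,0.6],0],[1,[0,-0.3,0.6],0]])

```text
time: 2.85
tool_pos: [0.5949, -0.1254, 0.1402]
tool_rot: [0.001, 1.0, -0.001, 0.001]
contact_force: [-0.7, 0.1, 0.8]
gripper_width: 1.001
grasp_force: 0.0
```

```bash
cat >> h.py <<'E'
def pose():
    s=manip.state();q=s["tool_rot"]
    from scipy.spatial.transform import Rotation as Ro
    T=Ro.from_quat([q[1],q[2],q[3],q[0]]).as_matrix()
    print("tcp",np.round(s["tool_pos"],4),"yaw",round(np.degrees(np.arctan2(T[1,0],T[0,0])),2),"tilt",np.round(T[:2,2],4),"t",round(s["time"],2),"w",s["gripper_width"],"F",np.round(s["contact_force"],1),"g",round(s["grasp_force"],1))
    return np.array(s["tool_pos"]),T
def to(X,yaw=None):
    p,T=pose();print("row units",np.round(T.T@(np.array(X)-p)/.15,4))
def find(cam,name,z,c=.3,p=None):
    p=p or manip.grab_frame(cam)
    for r in manip.search_frame(p,name):
        if r["confidence"]>c:
            e=r["extent"];print(cam,name,np.round(e,1),round(r["confidence"],2),np.round(at(p,(e[0]+e[2])/2,(e[1]+e[3])/2,z),4))
    return p
E
python3 - <<'E'
from h import *
pose();print(manip.tcp_to_tips)
p=find("wrist","large_ring",.008);save(p,"w1.png")
E
```

```text
tcp [ 0.5949 -0.1254  0.1402] yaw -0.09 tilt [ 0.0029 -0.0016] t 2.85 w 1.0006172179669415 F [-0.7  0.1  0.8] g 0.0
0.025
wrist large_ring [289.9 187.8 366.8 262.8] 0.61 [ 0.595  -0.1246  0.008 ]
```

View pics/w1.png

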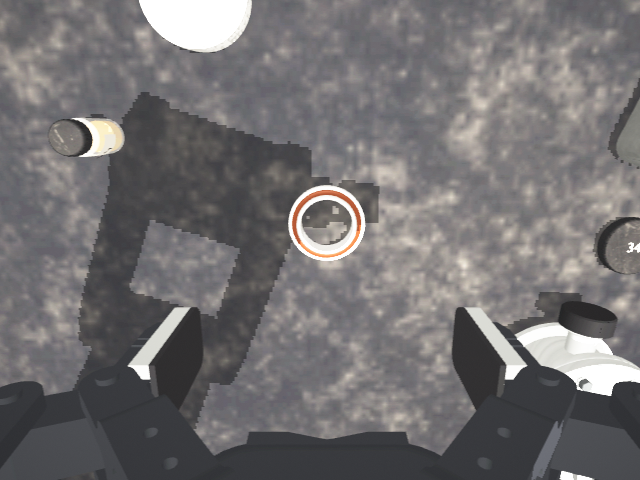

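The wrist view shows the large ring centred at (328,225), the open fingertips at about (190,307) and (467,307), a vial at the left (85,135), and the trap at the lower right. I'll calibrate the fingertip depth and fit the ring precisely.

```bash
cat >> h.py <<'E'
def fit(p,name,z,thr=190,pad=6,n=None):
    """ellipse fit of the bright blob at the network's best box -> world at height z"""
    r=manip.search_frame(p,name)
    if not r: print("none");return
    e=np.array(r[0]["extent"]);l,t,rr,b=[int(v) for v in (e[0]-pad,e[1]-pad,e[2]+pad,e[3]+pad)]
    l=max(l,0);t=max(t,0)
    g=cv2.cvtColor(p["frame"],cv2.COLOR_RGB2HSV)[t:b,l:rr].max(2) if False else p["frame"][t:b,l:rr].max(2)
    m=(cv2.GaussianBlur(g,(3,3),0)>thr).astype(np.uint8)
    c=max(cv2.findContours(m,cv2.RETR_EXTERNAL,cv2.CHAIN_APPROX_NONE)[0],key=cv2.contourArea)
    el=cv2.fitEllipse(cv2.convexHull(c));u,v=el[0][0]+l,el[0][1]+t
    print(name,"conf",round(r[0]["confidence"],2),"box",np.round(e,1),"ellipse",np.round([u,v,*el[1]],1),"box world",np.round(at(p,(e[0]+e[2])/2,(e[1]+e[3])/2,z),4),"fit world",np.round(at(p,u,v,z),4))
E
python3 - <<'E'
from h import *
x,T=pose();p=manip.grab_frame("wrist")
for z in (.005,.012,.018,.025): print(z,[np.round(proj(p,x+T@[a,y,z]),0) for a in (.011,-.011) for y in (-.0425,.0425)])
for th in (150,190,220): fit(p,"large_ring",.012,th)
E
```

```text
tcp [ 0.5954 -0.1252  0.141 ] yaw -0.09 tilt [ 0.0044 -0.0019] t 2.95 w 1.0013657406314644 F [-0.8  0.2 -0.4] g 0.0
0.005 [array([219., 277.]), array([444., 278.]), array([223., 330.]), array([440., 330.])]
0.012 [array([224., 271.]), array([439., 271.]), array([227., 322.]), array([436., 322.])]
0.018 [array([227., 266.]), array([436., 266.]), array([231., 315.]), array([432., 315.])]
0.025 [array([231., 260.]), array([432., 261.]), array([234., 308.]), array([428., 308.])]
large_ring conf 0.59 box [288.4 186.3 368.3 264.7] ellipse [330.3 228.1  78.3  89.7] box world [ 0.5964 -0.1244  0.012 ] fit world [ 0.5946 -0.1257  0.012 ]
large_ring conf 0.59 box [288.4 186.3 368.3 264.7] ellipse [327.  225.8  75.3  81.1] box world [ 0.5964 -0.1244  0.012 ] fit world [ 0.5961 -0.1235  0.012 ]
large_ring conf 0.59 box [288.4 186.3 368.3 264.7] ellipse [326.7 223.8  74.5  75.3] box world [ 0.5964 -0.1244  0.012 ] fit world [ 0.5975 -0.1232  0.012 ]
```

Request:
arm_command(moves=[[0.25,[0,0,0],0],[0.25,[0,0,0],0],[0.25,[0,0,0],0],[0.25,[0,0,0],0],[0.25,[0,0,0],0],[0.25,[0,0,0],0]])

```text
time: 3.65
tool_pos: [0.5939, -0.1231, 0.138]
tool_rot: [-0.0, 1.0, 0.0, -0.0]
contact_force: [-0.6, 0.2, -0.4]
gripper_width: 0.626
grasp_force: 0.0
```

Run:
```python
from h import *
x,T=pose();p=manip.grab_frame("wrist")
f=p["frame"]
w=manip.state()["gripper_width"]*.0425
for z in (-.01,0,.01,.017,.025):
    for a in (.011,-.011):
        for y in (-w,w):
            u=proj(p,x+T@[a,y,z]);cv2.circle(f,(int(u[0]),int(u[1])),2,(int(255*(z+.01)/.035),255,0),-1)
save(p,"w2.png")
```

```text
tcp [ 0.5939 -0.1231  0.138 ] yaw 0.0 tilt [-0.0001  0.    ] t 3.65 w 0.6257159895259885 F [-0.6  0.2 -0.4] g 0.0
```

View pics/w2.png

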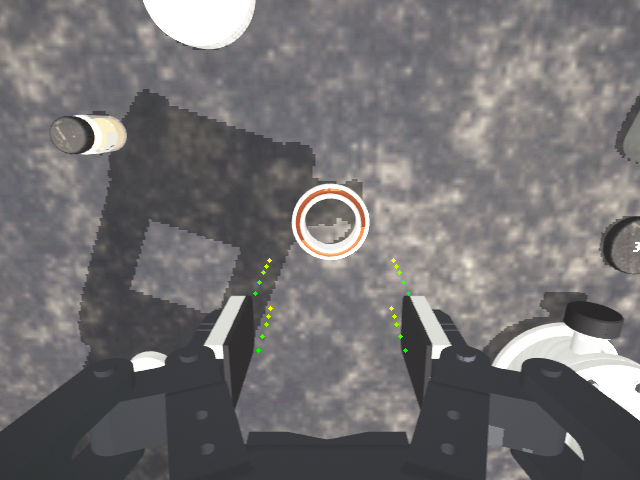

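Run:
```python
from h import *
x,T=pose()
ims=[]
for n in ("side","scene"):
    p=manip.grab_frame(n);f=cv2.cvtColor(p["frame"],cv2.COLOR_RGB2BGR)
    c=proj(p,x).astype(int);x0=max(c[0]-40,0);y0=max(c[1]-50,0)
    f=cv2.resize(f[y0:y0+100,x0:x0+80],None,fx=5,fy=5,interpolation=cv2.INTER_CUBIC)
    for z,col in ((-.01,(0,255,0)),(.012,(0,255,255)),(.025,(0,0,255))):
        for y in (-.0266,.0266):
            u=(proj(p,x+T@[0,y,z])-[x0,y0])*5+2;cv2.circle(f,(int(u[0]),int(u[1])),3,col,-1)
    ims.append(f)
cv2.imwrite("pics/s2.png",np.hstack(ims))
```

```text
tcp [ 0.5939 -0.1231  0.138 ] yaw 0.01 tilt [-0.0002  0.    ] t 3.7 w 0.6207701250790998 F [ 0.2  0.1 -0.3] g 0.0
```

View pics/s2.png

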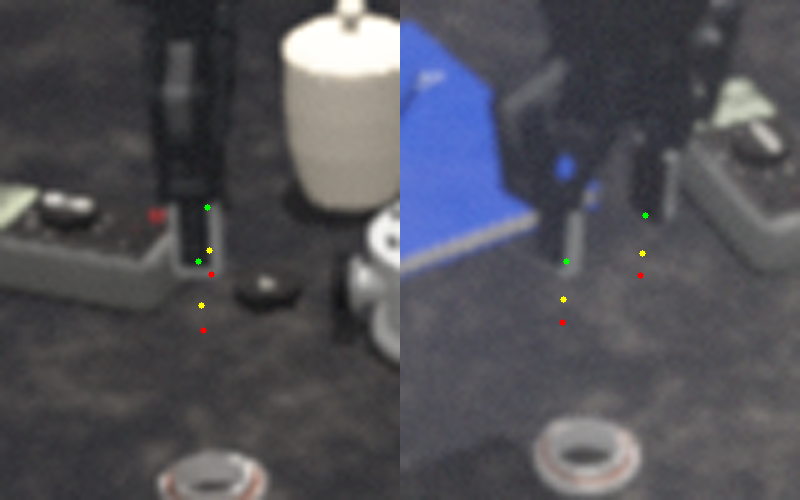

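Both outside cameras put the tips about 9 mm behind the reported TCP, not 25 mm ahead of it. That discrepancy is real, so I'll lower with the gripper open to a height that is safe either way and look again.

Request:
arm_command(moves=[[1,[0.01,0,0.3],0],[1,[0.01,0,0.62],0],[1,[0.01,0,0.62],0],[1,[0.01,0,0.62],0],[1,[0.01,0,0.62],0],[1,[0.01,0,0.62],0]])

```text
time: 4.3
tool_pos: [0.5973, -0.1238, 0.0479]
tool_rot: [0.001, 1.0, 0.0, 0.002]
contact_force: [-0.3, 0.5, -0.1]
gripper_width: 0.998
grasp_force: 0.0
```

Run:
```python
from h import *
x,T=pose()
ims=[]
for n in ("side","scene"):
    p=manip.grab_frame(n);f=cv2.cvtColor(p["frame"],cv2.COLOR_RGB2BGR)
    c=proj(p,[.596,-.124,.03]).astype(int);x0=c[0]-40;y0=c[1]-50
    f=cv2.resize(f[y0:y0+100,x0:x0+80],None,fx=5,fy=5,interpolation=cv2.INTER_CUBIC)
    for X,col in (([.596,-.124,.008],(0,255,0)),(x,(0,0,255))):
        u=(proj(p,X)-[x0,y0])*5+2;cv2.circle(f,(int(u[0]),int(u[1])),3,col,-1)
    ims.append(f)
cv2.imwrite("pics/s3.png",np.hstack(ims))
```

```text
tcp [ 0.5973 -0.1238  0.0479] yaw 0.0 tilt [ 0.0041 -0.0014] t 4.3 w 0.997903444381144 F [-0.3  0.5 -0.1] g 0.0
```

View pics/s3.png

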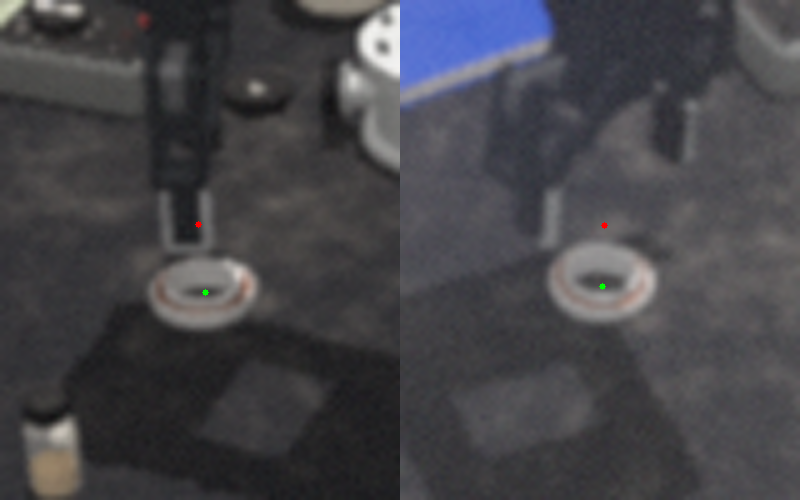

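Tips are clearly well above the ring here, at about TCP +12 mm when open. I'll lower in small steps while watching force, then close.

Request:
arm_command(moves=[[1,[-0.007,0,0.2],0],[1,[-0.007,0,0.2],0],[1,[-0.007,0,0.2],0]])

```text
time: 4.65
tool_pos: [0.5935, -0.1229, 0.0149]
tool_rot: [-0.0, 1.0, 0.0, -0.001]
contact_force: [0.1, 0.2, 0.2]
gripper_width: 1.0
grasp_force: 0.0
```

Request:
arm_command(moves=[[1,[0,0,0.05],0],[1,[0,0,0.05],0],[1,[0,0,0.05],0]])

```text
time: 4.9
tool_pos: [0.5947, -0.1233, 0.0082]
tool_rot: [0.0, 1.0, 0.0, 0.0]
contact_force: [0.1, 0.5, 1.0]
gripper_width: 0.998
grasp_force: 0.0
```

Run:
```python
from h import *
x,T=pose();ims=[]
for n in ("side","scene"):
    p=manip.grab_frame(n);f=cv2.cvtColor(p["frame"],cv2.COLOR_RGB2BGR)
    c=proj(p,[.596,-.124,.02]).astype(int);x0=c[0]-27;y0=c[1]-32
    ims.append(cv2.resize(f[y0:y0+64,x0:x0+54],None,fx=7,fy=7,interpolation=cv2.INTER_CUBIC))
cv2.imwrite("pics/s4.png",np.hstack(ims))
```

```text
tcp [ 0.5947 -0.1233  0.0082] yaw 0.0 tilt [ 0.0006 -0.0002] t 4.9 w 0.9976814297650629 F [0.1 0.5 1. ] g 0.0
```

View pics/s4.png

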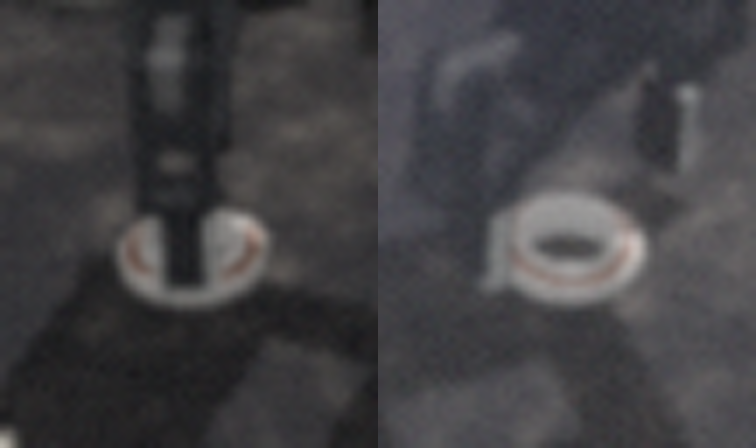

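The scene view puts the tips about 9 mm above the ring's centre, near z ≈ 18 mm. I'll go 8 mm lower and close.

Request:
arm_command(moves=[[1,[0,0,0.055],0],[1,[0,0,0.055],0],[1,[0,0,0.055],0]])

```text
time: 5.25
tool_pos: [0.5937, -0.123, -0.0015]
tool_rot: [-0.0, 1.0, 0.0, -0.001]
contact_force: [-0.6, 0.0, 0.1]
gripper_width: 0.999
grasp_force: 0.0
```

Request:
arm_command(moves=[[-1,[0,0,0],0],[-1,[0,0,0],0],[-1,[0,0,0],0],[-1,[0,0,0],0],[-1,[0,0,0],0],[-1,[0,0,0],0],[-1,[0,0,0],0],[-1,[0,0,0],0]])

```text
time: 5.92
tool_pos: [0.5951, -0.1234, 0.0001]
tool_rot: [0.0, 1.0, -0.0, 0.001]
contact_force: [0.1, 0.0, 5.2]
gripper_width: 0.555
grasp_force: 62.0
```

Gripped at 62 N. To cancel camera bias, I'll release, rise straight up and note where the ring appears below the grasp pose. The trap inlet must later show at that same pixel.

Request:
arm_command(moves=[[1,[0,0,0],0],[1,[0,0,0],0],[1,[0,0,0],0],[1,[0,0,0],0],[1,[0,0,0],0]])

```text
time: 6.33
tool_pos: [0.5939, -0.123, -0.0012]
tool_rot: [-0.0, 1.0, -0.0, -0.0]
contact_force: [0.2, 0.4, -0.7]
gripper_width: 0.998
grasp_force: 0.0
```

Request:
arm_command(moves=[[1,[0,0,-0.3],0],[1,[0,0,-0.6],0],[1,[0,0,-0.9],0],[1,[0,0,-0.9],0],[1,[0,0,-0.9],0],[1,[0,0,-0.9],0]])

```text
time: 6.83
tool_pos: [0.5947, -0.1233, 0.135]
tool_rot: [0.0, 1.0, -0.0, 0.001]
contact_force: [0.1, -1.0, -0.4]
gripper_width: 0.995
grasp_force: 0.0
```

Run:
```python
from h import *
for i in range(3):
    x,T=pose();p=manip.grab_frame("wrist")
    for th in (190,220): fit(p,"large_ring",.012,th)
    C=-np.array(p["R"]).T@p["t"];print(np.round(T.T@(C-x),4),np.round(C,4),np.round(np.array(p["R"])@T,3)[2])
save(p,"w5.png")
```

```text
tcp [ 0.5947 -0.1233  0.135 ] yaw -0.0 tilt [ 0.0015 -0.0005] t 6.83 w 0.9954242672184807 F [ 0.1 -1.  -0.4] g 0.0
large_ring conf 0.56 box [287.1 184.7 371.2 262. ] ellipse [327.5 225.6  76.8  82.5] box world [ 0.5982 -0.1228  0.012 ] fit world [ 0.5967 -0.1217  0.012 ]
large_ring conf 0.56 box [287.1 184.7 371.2 262. ] ellipse [327.1 223.7  76.2  77. ] box world [ 0.5982 -0.1228  0.012 ] fit world [ 0.598  -0.1215  0.012 ]
[ 0.0685 -0.0016 -0.1448] [ 0.6629 -0.1217  0.2799] [-0.273 -0.001  0.962]
tcp [ 0.5928 -0.1227  0.1315] yaw -0.0 tilt [-0.0044  0.0015] t 6.98 w 0.994554981683155 F [ 0.2 -0.5  0.1] g 0.0
large_ring conf 0.81 box [290.5 183.8 371.9 265.4] ellipse [328.9 223.3  77.8  85.5] box world [ 0.5956 -0.1232  0.012 ] fit world [ 0.5965 -0.1218  0.012 ]
large_ring conf 0.81 box [290.5 183.8 371.9 265.4] ellipse [328.6 220.8  77.3  78.2] box world [ 0.5956 -0.1232  0.012 ] fit world [ 0.5981 -0.1215  0.012 ]
[ 0.0685 -0.0016 -0.1448] [ 0.6619 -0.1213  0.276 ] [-0.273 -0.001  0.962]
tcp [ 0.5933 -0.1228  0.1322] yaw -0.0 tilt [-0.0033  0.0012] t 7.13 w 0.999940842990031 F [ 0.4 -0.8  0.4] g 0.0
large_ring conf 0.8 box [290.4 183.7 368.4 263.3] ellipse [328.5 223.9  77.2  85.5] box world [ 0.5968 -0.1223  0.012 ] fit world [ 0.5966 -0.1217  0.012 ]
large_ring conf 0.8 box [290.4 183.7 368.4 263.3] ellipse [328.2 221.5  77.2  78. ] box world [ 0.5968 -0.1223  0.012 ] fit world [ 0.5981 -0.1216  0.012 ]
[ 0.0685 -0.0016 -0.1448] [ 0.6622 -0.1214  0.2768] [-0.273 -0.001  0.962]
```

View pics/w5.png

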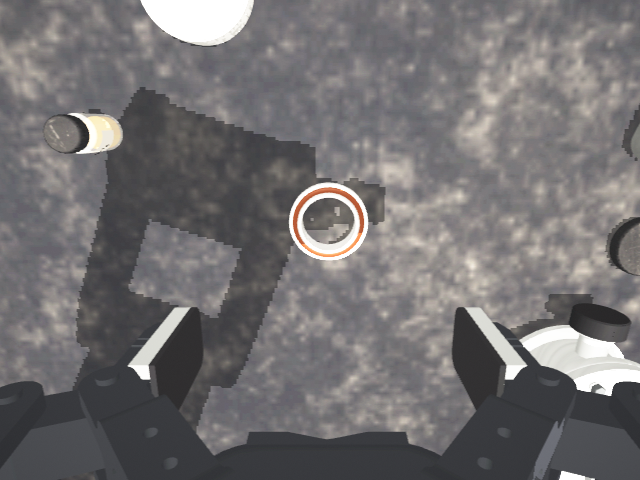

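The wrist view shows the ring centred at (328,222). Through this camera the gripped part reads about 4 mm in +x and 1.4 mm in +y from the TCP, which I'll use as the reference offset. Now I'll grasp about 5 mm higher so the tips stay above the collar underside.

Request:
arm_command(moves=[[1,[0,0,0.3],0],[1,[0,0,0.6],0],[1,[0,0,0.867],0],[1,[0,0,0.867],0],[1,[0,0,0.867],0],[-1,[0,0,0.867],0],[-1,[0,0,0.867],0],[-1,[0,0,0.867],0],[-1,[0,0,0.867],0],[-1,[0,0,0.867],0],[-1,[0,0,0.867],0],[-1,[0,0,0.867],0]])

```text
time: 8.28
tool_pos: [0.5969, -0.1238, 0.008]
tool_rot: [0.001, 1.0, -0.0, 0.003]
contact_force: [-0.2, 0.9, 8.1]
gripper_width: 0.413
grasp_force: 59.8
```

Request:
arm_command(moves=[[-1,[0,0,-0.2],0],[-1,[0,0,-0.5],0],[-1,[0,0,-0.75],0],[-1,[0,0,-1],0],[-1,[0,0,-1],0],[-1,[0,0,-1],0]])

```text
time: 8.78
tool_pos: [0.597, -0.124, 0.1599]
tool_rot: [0.002, 1.0, 0.0, 0.005]
contact_force: [-0.4, -0.0, -0.9]
gripper_width: 0.409
grasp_force: 60.1
```

Run:
```python
from h import *
pose();p=manip.grab_frame("wrist");a=manip.grab_frame("side")
f=np.hstack([cv2.resize(p["frame"][150:450,150:520],(555,450)),cv2.resize(a["frame"][100:220,250:315],(244,450))])
cv2.imwrite("pics/w6.png",f[:,:,::-1])
```

```text
tcp [ 0.597  -0.124   0.1599] yaw 0.0 tilt [ 0.0091 -0.0031] t 8.78 w 0.4092859368711551 F [-0.4 -0.  -0.9] g 60.1
```

View pics/w6.png

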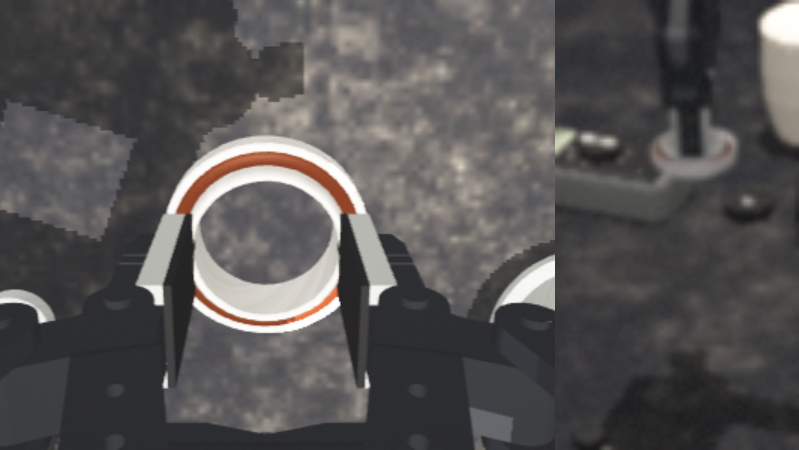

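The ring is held level by its upper lip (opening 0.41, about 40 mm), with the tips resting on top of the collar. It is centred between the fingers and is fine for seating. Next I'll look at the trap from 35 mm behind its axis.

Request:
arm_command(moves=[[-1,[-0.2,0.2,-0.37],0],[-1,[-0.4,0.4,-0.37],0],[-1,[-0.55,0.565,-0.37],0],[-1,[-0.55,0.565,-0.37],0],[-1,[-0.55,0.565,-0.37],0]])

```text
time: 9.3
tool_pos: [0.5098, -0.2095, 0.2086]
tool_rot: [-0.0, 1.0, -0.002, -0.001]
contact_force: [0.4, 0.3, -0.2]
gripper_width: 0.413
grasp_force: 60.3
```

Request:
arm_command(moves=[[-1,[-0.2,0.2,0],0],[-1,[-0.4,0.4,0],0],[-1,[-0.545,0.56,0],0],[-1,[-0.545,0.56,0],0],[-1,[-0.545,0.56,0],0],[-1,[-0.545,0.56,0],0]])

```text
time: 9.8
tool_pos: [0.4303, -0.2909, 0.2083]
tool_rot: [-0.001, 1.0, 0.0, -0.001]
contact_force: [-0.9, 0.7, -0.7]
gripper_width: 0.41
grasp_force: 60.4
```

Run:
```python
from h import *
pose();p=manip.grab_frame("wrist")
find("wrist","trap",.09,p=p)
save(p,"w7.png")
```

```text
tcp [ 0.4303 -0.2909  0.2083] yaw 0.02 tilt [-0.0013  0.0025] t 9.8 w 0.41048115223381754 F [-0.9  0.7 -0.7] g 60.4
wrist trap [260.2  53.  412.1 239.6] 0.6 [ 0.4829 -0.2942  0.09  ]
```

View pics/w7.png

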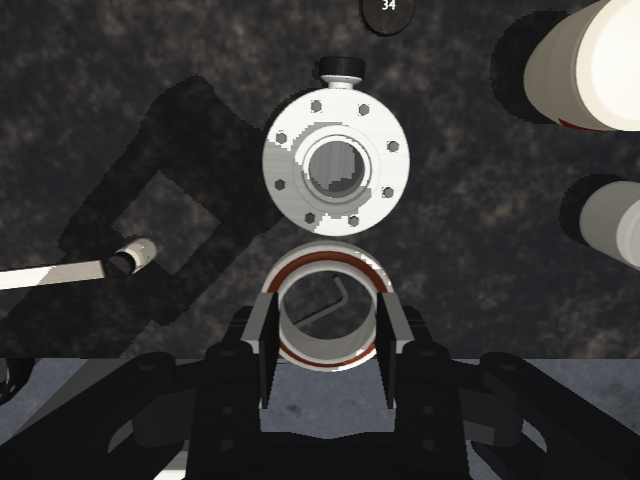

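Trap inlet visible at about (336,169), outer edge about 84 px wide, held ring below it at (328,305). I'll fit the known circles to the edges for an exact centre.

```bash
cat >> h.py <<'E'
def circ(p,circles,init,R=.010,show=True):
    """find world (x,y) so that projected circles [(dia,z),..] lie on strong edges"""
    g=cv2.GaussianBlur(p["frame"],(5,5),0).astype(np.float32).mean(2)
    th=np.linspace(0,2*np.pi,120,endpoint=False);ct,st=np.cos(th),np.sin(th)
    K=np.array([[p["fx"],0,p["cx"]],[0,p["fy"],p["cy"]],[0,0,1]]);Rm=np.array(p["R"]);t=np.array(p["t"])
    def P(X,Y,d,z):
        q=K@(Rm@np.array([X+d/2*ct,Y+d/2*st,0*ct+z])+t[:,None]);return (q[:2]/q[2]).astype(np.float32)
    def score(X,Y):
        s=0
        for d,z in circles:
            a=P(X,Y,d-.0016,z);b=P(X,Y,d+.0016,z)
            va=cv2.remap(g,a[0][None],a[1][None],1)[0];vb=cv2.remap(g,b[0][None],b[1][None],1)[0]
            s+=np.minimum(np.abs(va-vb),40).mean()
        return s
    best=None;c=np.array(init,float)
    for st_,r in ((.001,R),(.00025,.0015)):
        gr=np.arange(-r,r+1e-9,st_);sc=[(score(c[0]+i,c[1]+j),c[0]+i,c[1]+j) for i in gr for j in gr]
        best=max(sc);c=np.array(best[1:])
    top=[s for s in sc if s[0]>.97*best[0]]
    c=np.average([s[1:] for s in top],axis=0,weights=[s[0] for s in top])
    if show: print("circ",np.round(c,4),"score",round(best[0],1),"px",np.round(proj(p,[*c,circles[0][1]]),1))
    return c
E
python3 - <<'E'
from h import *
for i in range(3):
    x,_=pose();p=manip.grab_frame("wrist")
    c0=at(p,336,169,.09)[:2]
    circ(p,[(.055,.09)],c0);circ(p,[(.042,.09)],c0);circ(p,[(.055,.09),(.042,.09)],c0)
E
```

```text
tcp [ 0.4308 -0.2907  0.2088] yaw 0.1 tilt [-0.0009  0.0016] t 9.9 w 0.40609896320379996 F [ 0.6  0.5 -0.3] g 60.4
circ [ 0.4658 -0.2894] score 22.4 px [328.5 175.3]
circ [ 0.4701 -0.2941] score 31.1 px [336.2 168.4]
circ [ 0.4675 -0.2942] score 48.8 px [336.2 172.5]
tcp [ 0.4309 -0.2907  0.2091] yaw 0.12 tilt [-0.0006  0.0011] t 9.95 w 0.4089148206564669 F [-0.   0.1  0.3] g 60.4
circ [ 0.4658 -0.2894] score 22.4 px [328.3 175.4]
circ [ 0.4701 -0.2941] score 31.0 px [336.  168.5]
circ [ 0.4675 -0.2941] score 49.0 px [336.  172.7]
tcp [ 0.4309 -0.2908  0.2093] yaw 0.12 tilt [-0.0004  0.0008] t 10.0 w 0.40442037051744867 F [ 0.2 -0.1  0.2] g 60.4
circ [ 0.4658 -0.2894] score 22.4 px [328.  175.3]
circ [ 0.4701 -0.2942] score 31.1 px [335.8 168.5]
circ [ 0.4675 -0.294 ] score 48.8 px [335.6 172.6]
```

Run:
```python
from h import *
p=manip.grab_frame("wrist");f=p["frame"][110:230,276:396][:,:,::-1]
k=5;f=cv2.resize(f,None,fx=k,fy=k,interpolation=cv2.INTER_CUBIC)
for d,z,col in ((.055,.09,(0,0,255)),(.042,.09,(0,200,0))):
    for th in np.linspace(0,6.283,60):
        u=(proj(p,[.4701+d/2*np.cos(th),-.2941+d/2*np.sin(th),z])-[276,110])*k+k/2
        cv2.circle(f,(int(u[0]),int(u[1])),2,col,-1)
cv2.imwrite("pics/w8.png",f)
```

```text
(no output)
```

View pics/w8.png

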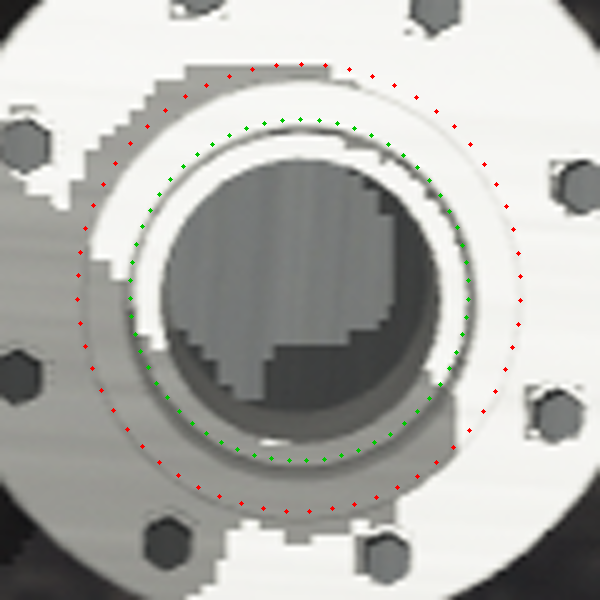

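The overlay shows the true inlet centre is about 2.3 px lower and 0.6 px right of the fit, at (336.5,170.5), giving (0.4687, −0.2945). I'll check the held ring's offset against that.

Run:
```python
from h import *
x,T=pose();p=manip.grab_frame("wrist")
for z in (.207,.211,.215): print(z,(at(p,327,305.5,z)-x)[:2], end=" ");circ(p,[(.051,z)],at(p,327,305.5,z)[:2],.006)
to([.4647,-.2959,.135])
```

```text
tcp [ 0.4307 -0.2912  0.2096] yaw 0.09 tilt [-0.0001  0.0003] t 10.1 w 0.41063644586524467 F [-0.2  0.1 -0.7] g 60.4
0.207 [0.00057551 0.00178379] circ [ 0.4305 -0.2894] score 30.0 px [327.  307.4]
0.211 [0.00241847 0.0017797 ] circ [ 0.4314 -0.2894] score 30.5 px [327.1 309.9]
0.215 [0.00426142 0.00177561] circ [ 0.4332 -0.2896] score 31.2 px [327.6 310. ]
tcp [ 0.4306 -0.2913  0.2098] yaw 0.07 tilt [-0.      0.0002] t 10.15 w 0.41235899356095385 F [ 0.1  0.3 -0.9] g 60.4
row units [0.2272 0.0309 0.4983]
```

Request:
arm_command(moves=[[-1,[0.231,0.032,0],0],[-1,[0.231,0.032,0.3],0],[-1,[0.231,0.032,0.5],0],[-1,[0.231,0.032,0.66],0],[-1,[0.231,0.032,0.66],0],[-1,[0.231,0.032,0.66],0],[-1,[0.231,0.032,0.66],0],[-1,[0.231,0.032,0.66],0]])

```text
time: 10.82
tool_pos: [0.4663, -0.2979, 0.1138]
tool_rot: [0.002, 1.0, 0.0, 0.002]
contact_force: [-0.3, -0.1, -1.3]
gripper_width: 0.408
grasp_force: 60.4
```

Request:
arm_command(moves=[[-1,[0,0,0.03],0],[-1,[0,0,0.05],0],[-1,[0,0,0.05],0],[-1,[0,0,0.05],0]])

```text
time: 11.15
tool_pos: [0.4647, -0.2967, 0.1034]
tool_rot: [0.0, 1.0, -0.0, 0.0]
contact_force: [-0.2, -0.8, -0.2]
gripper_width: 0.411
grasp_force: 60.4
```

Run:
```python
from h import *
for i in range(2):
    pose();p=manip.grab_frame("side")
```

```text
tcp [ 0.4647 -0.2967  0.1034] yaw -0.0 tilt [ 0.0001 -0.    ] t 11.15 w 0.4105359754459358 F [-0.2 -0.8 -0.2] g 60.4
tcp [ 0.4647 -0.2968  0.1034] yaw -0.0 tilt [ 0.0001 -0.0001] t 11.2 w 0.4066006604016561 F [1.4 0.5 0.1] g 60.4
```

Request:
arm_command(moves=[[-1,[0,0,0.015],0],[-1,[0,0,0.03],0],[-1,[0,0,0.03],0],[-1,[0,0,0.03],0]])

```text
time: 11.58
tool_pos: [0.4645, -0.2966, 0.0984]
tool_rot: [-0.0, 1.0, -0.0, -0.0]
contact_force: [0.9, -0.6, 1.0]
gripper_width: 0.407
grasp_force: 60.4
```

Request:
arm_command(moves=[[-1,[0,0,0.007],0],[-1,[0,0,0.013],0],[-1,[0,0,0.013],0],[-1,[0,0,0.013],0]])

```text
time: 11.92
tool_pos: [0.4647, -0.2967, 0.0968]
tool_rot: [-0.0, 1.0, -0.0, -0.0]
contact_force: [0.0, 0.4, -0.1]
gripper_width: 0.41
grasp_force: 60.4
```

Request:
arm_command(moves=[[-1,[0,0,0.007],0],[-1,[0,0,0.013],0],[-1,[0,0,0.013],0],[-1,[0,0,0.013],0]])

```text
time: 12.25
tool_pos: [0.4654, -0.297, 0.0956]
tool_rot: [0.0, 1.0, -0.0, 0.001]
contact_force: [2.3, 0.7, 2.3]
gripper_width: 0.408
grasp_force: 61.7
```

Request:
arm_command(moves=[[-1,[0.003,0,0.007],0],[-1,[0.003,0,0.01],0],[-1,[0.003,0,0.01],0],[-1,[0.003,0,0.01],0]])

```text
time: 12.58
tool_pos: [0.466, -0.297, 0.0944]
tool_rot: [0.0, 1.0, -0.0, 0.001]
contact_force: [2.5, 1.6, 4.5]
gripper_width: 0.406
grasp_force: 63.0
```

Request:
arm_command(moves=[[-1,[0,0,0.007],0],[-1,[0,0,0.01],0],[-1,[0,0,0.01],0],[-1,[0,0,0.01],0]])

```text
time: 12.92
tool_pos: [0.4661, -0.2971, 0.0941]
tool_rot: [0.0, 1.0, 0.0, 0.001]
contact_force: [-1.4, 3.2, 11.1]
gripper_width: 0.409
grasp_force: 63.7
```

Force rises with no further travel, and the TCP is at 94 mm, which matches seated since the ring's underside was 8 mm below the TCP at grasp. I'll relax the preload, release and rise.

Request:
arm_command(moves=[[-1,[0,0,-0.015],0],[-1,[0,0,-0.015],0],[1,[0,0,-0.015],0],[1,[0,0,-0.015],0],[1,[0,0,-0.015],0],[1,[0,0,-0.015],0],[1,[0,0,-0.015],0]])

```text
time: 13.5
tool_pos: [0.4647, -0.2966, 0.0935]
tool_rot: [-0.0, 1.0, -0.0, -0.001]
contact_force: [-0.5, 0.5, 0.1]
gripper_width: 0.995
grasp_force: 0.0
```

Request:
arm_command(moves=[[1,[0,0,-0.2],0],[1,[0,0,-0.5],0],[1,[0,0,-0.79],0],[1,[0,0,-0.79],0],[1,[0,0,-0.79],0],[1,[0,0,-0.79],0],[1,[0,0,-0.79],0],[1,[0,0,-0.79],0]])

```text
time: 14.17
tool_pos: [0.4642, -0.2959, 0.2099]
tool_rot: [-0.001, 1.0, -0.0, -0.002]
contact_force: [-0.5, 0.1, -0.3]
gripper_width: 1.0
grasp_force: 0.0
```

Run:
```python
from h import *
x,T=pose();p=manip.grab_frame("wrist")
for th in (190,220,240): fit(p,"large_ring",.098,th)
circ(p,[(.051,.098),(.040,.102),(.035,.102)],[.4687,-.2945])
f=np.hstack([cv2.resize(p["frame"][130:310,240:420],(540,540),interpolation=cv2.INTER_CUBIC)])
a=manip.grab_frame("side");u=proj(a,[.468,-.294,.09]).astype(int)
f=np.hstack([f,cv2.resize(a["frame"][u[1]-40:u[1]+50,u[0]-22:u[0]+21],(258,540),interpolation=cv2.INTER_CUBIC)])
cv2.imwrite("pics/w9.png",f[:,:,::-1])
```

```text
tcp [ 0.4642 -0.2959  0.2099] yaw -0.0 tilt [-0.0035  0.0029] t 14.17 w 0.9998476250580832 F [-0.5  0.1 -0.3] g 0.0
large_ring conf 0.74 box [289.9 189.1 370.3 266.5] ellipse [336.7 243.6  64.  110.4] box world [ 0.467  -0.2956  0.098 ] fit world [ 0.4566 -0.2998  0.098 ]
large_ring conf 0.74 box [289.9 189.1 370.3 266.5] ellipse [336.9 243.7  63.1 109.8] box world [ 0.467  -0.2956  0.098 ] fit world [ 0.4566 -0.2999  0.098 ]
large_ring conf 0.74 box [289.9 189.1 370.3 266.5] ellipse [310.9 258.9  30.2  65.6] box world [ 0.467  -0.2956  0.098 ] fit world [ 0.4464 -0.2834  0.098 ]
circ [ 0.4677 -0.2947] score 96.2 px [328.7 226.6]
```

View pics/w9.png

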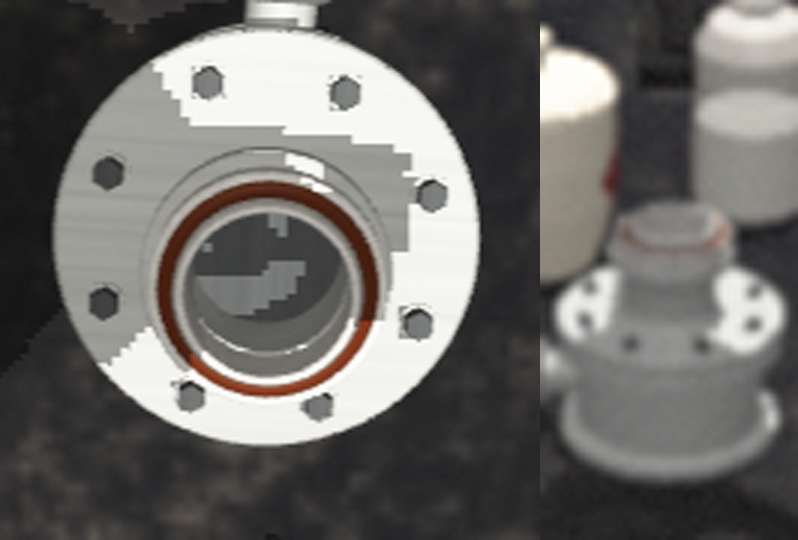

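The ring sits on the inlet, but the picture doesn't prove it is fully home. I'll grip it again at the same height and push sideways gently. A seated ring will resist.

Request:
arm_command(moves=[[1,[0,0,0.3],0],[1,[0,0,0.6],0],[1,[0,0,0.78],0],[1,[0,0,0.78],0],[1,[0,0,0.78],0],[-1,[0,0,0.78],0],[-1,[0,0,0.78],0],[-1,[0,0,0.78],0],[-1,[0,0,0.78],0],[-1,[0,0,0.78],0],[-1,[0,0,0.78],0],[-1,[0,0,0.78],0]])

```text
time: 15.42
tool_pos: [0.4659, -0.2974, 0.0972]
tool_rot: [0.001, 1.0, -0.0, 0.001]
contact_force: [0.4, -1.1, 0.2]
gripper_width: 0.007
grasp_force: 0.0
```

Request:
arm_command(moves=[[-1,[0.02,0,0.01],0],[-1,[0.02,0,0.01],0],[-1,[0.02,0,0.01],0],[-1,[0.02,0,0.01],0]])

```text
time: 15.75
tool_pos: [0.468, -0.2964, 0.0936]
tool_rot: [-0.0, 1.0, 0.0, -0.0]
contact_force: [0.4, -0.6, 0.7]
gripper_width: 0.002
grasp_force: 0.0
```

Request:
arm_command(moves=[[-1,[-0.04,0,0.0],0],[-1,[-0.04,0,0.0],0],[-1,[-0.04,0,0.0],0],[-1,[-0.04,0,0.0],0]])

```text
time: 16.08
tool_pos: [0.462, -0.2967, 0.0941]
tool_rot: [-0.0, 1.0, -0.0, -0.0]
contact_force: [0.0, 0.3, -0.3]
gripper_width: -0.002
grasp_force: 0.1
```

The fingers closed on nothing, so the ring has dropped below where I held it, which suggests it is seated. To be sure I'll grip the collar itself and wiggle it.

Request:
arm_command(moves=[[-1,[0.02,0,-0.2],0],[1,[0.02,0,-0.2],0],[1,[0.02,0,-0.2],0],[1,[0.02,0,-0.2],0],[1,[0.02,0,-0.2],0],[1,[0.02,0,-0.2],0],[1,[0.02,0,0.025],0],[1,[0.02,0,0.025],0],[1,[0.02,0,0.025],0],[-1,[0.02,0,0.025],0],[-1,[0.02,0,0.025],0],[-1,[0.02,0,0.025],0],[-1,[0.02,0,0.025],0],[-1,[0.02,0,0.025],0],[-1,[0.02,0,0.025],0]])

```text
time: 17.33
tool_pos: [0.4669, -0.2976, 0.0941]
tool_rot: [0.001, 1.0, -0.0, 0.002]
contact_force: [-1.4, 2.7, 9.5]
gripper_width: 0.409
grasp_force: 60.1
```

Request:
arm_command(moves=[[-1,[0.03,0,0.0],0],[-1,[0.03,0,0.0],0],[-1,[0.03,0,0],0],[-1,[0.03,0,0],0]])

```text
time: 17.67
tool_pos: [0.4691, -0.2978, 0.094]
tool_rot: [0.001, 1.0, 0.0, -0.001]
contact_force: [-9.7, 2.3, 14.5]
gripper_width: 0.411
grasp_force: 62.0
```

Request:
arm_command(moves=[[-1,[-0.06,0,0.0],0],[-1,[-0.06,0,0.0],0],[-1,[-0.06,0,0],0],[-1,[-0.06,0,0],0]])

```text
time: 18.0
tool_pos: [0.4655, -0.2977, 0.095]
tool_rot: [0.002, 1.0, -0.0, 0.006]
contact_force: [8.5, 2.7, 5.6]
gripper_width: 0.406
grasp_force: 61.8
```

Sideways pushes met about ±10 N within a small range, at the same height as before, so the ring lip is captured in the recess. I'll recentre, release and move to the reducer.

Request:
arm_command(moves=[[-1,[0.02,0,-0.02],0],[-1,[0.02,0,-0.02],0],[-1,[0.02,0,-0.02],0],[1,[0.02,0,-0.02],0],[1,[0.02,0,-0.02],0],[1,[0.02,0,-0.02],0],[1,[0.02,0,-0.02],0],[1,[0.02,0,-0.02],0],[1,[0.02,0,-0.4],0],[1,[0.02,0,-0.8],0],[1,[0.02,0,-0.8],0],[1,[0.02,0,-0.8],0],[1,[0.02,0,-0.8],0],[1,[0.02,0,-0.8],0]])

```text
time: 19.17
tool_pos: [0.4633, -0.2965, 0.2096]
tool_rot: [-0.0, 1.0, -0.0, -0.0]
contact_force: [0.0, 0.0, -0.5]
gripper_width: 1.003
grasp_force: 0.0
```

Run:
```python
from h import *
for i in range(2):
    x,T=pose();p=manip.grab_frame("wrist");circ(p,[(.051,.098),(.040,.102),(.035,.102)],[.4687,-.2945])
to([.467+.14,-.30+.15,.211])
```

```text
tcp [ 0.4633 -0.2965  0.2096] yaw -0.01 tilt [-0.001   0.0007] t 19.17 w 1.0025445900959242 F [ 0.   0.  -0.5] g 0.0
circ [ 0.4677 -0.295 ] score 95.9 px [327.9 225.9]
tcp [ 0.4628 -0.2961  0.2085] yaw -0.0 tilt [-0.0025  0.002 ] t 19.22 w 0.9992304196562191 F [-0.8 -0.9 -0.8] g 0.0
circ [ 0.4677 -0.295 ] score 96.3 px [328.7 225.4]
tcp [ 0.4627 -0.2959  0.2079] yaw -0.0 tilt [-0.0032  0.0027] t 19.27 w 0.9971339215974818 F [ 0.9 -0.5 -0.6] g 0.0
row units [ 0.9619 -0.9731 -0.0211]
```

Request:
arm_command(moves=[[1,[0.1,-0.3,0],0],[1,[0.2,-0.6,0],0],[1,[0.32,-1,0],0],[1,[0.32,-1,0],0],[1,[0.32,-1,0],0]])

```text
time: 19.68
tool_pos: [0.5117, -0.1415, 0.208]
tool_rot: [-0.002, 1.0, 0.003, -0.001]
contact_force: [-0.3, 0.8, -0.3]
gripper_width: 0.998
grasp_force: 0.0
```

Request:
arm_command(moves=[[1,[0.32,-1,0],0],[1,[0.32,-1,0],0],[1,[0.32,-1,0],0],[1,[0.32,-1,0],0],[1,[0.32,-1,0],0]])

```text
time: 20.1
tool_pos: [0.5596, 0.0079, 0.2082]
tool_rot: [-0.001, 1.0, 0.003, -0.001]
contact_force: [-0.7, 0.6, -0.3]
gripper_width: 0.999
grasp_force: 0.0
```

Request:
arm_command(moves=[[1,[0.32,-1,0.38],0],[1,[0.32,-1,0.38],0],[1,[0.32,-1,0.38],0],[1,[0.32,-1,0.38],0],[1,[0.32,-1,0.38],0],[1,[0.32,-1,0.38],0],[1,[0.32,-1,0.38],0]])

```text
time: 20.68
tool_pos: [0.607, 0.1525, 0.1518]
tool_rot: [0.001, 1.0, -0.0, -0.001]
contact_force: [0.1, -0.1, 1.0]
gripper_width: 0.996
grasp_force: 0.0
```

```bash
cat >> h.py <<'E'
def box(p,name,c=.3):
    for r in manip.search_frame(p,name):
        if r["confidence"]>c: print(name,np.round(r["extent"],1),round(r["confidence"],2))
E
python3 - <<'E'
from h import *
x,T=pose();p=manip.grab_frame("wrist");box(p,"reducer");box(p,"vial_1")
c0=[.607,.155]
circ(p,[(.040,.04)],c0,.015);circ(p,[(.028,.04)],c0,.015);circ(p,[(.040,.04),(.028,.04)],c0,.015);circ(p,[(.055,.007)],c0,.015)
np.save("red.npy",p["frame"])
E
```

```text
tcp [0.607  0.1525 0.1518] yaw -0.0 tilt [-0.0027 -0.0011] t 20.68 w 0.9957033993657347 F [ 0.1 -0.1  1. ] g 0.0
reducer [285.  172.3 362.8 253.7] 0.55
vial_1 [502.9 136.4 575.7 176. ] 0.75
circ [0.6111 0.1569] score 36.7 px [322.9 226. ]
circ [0.6162 0.1531] score 28.4 px [329. 218.]
circ [0.6109 0.1567] score 58.0 px [323.2 226.4]
circ [0.6109 0.1569] score 36.6 px [323.3 214.7]
```

Reducer fits at (0.611, 0.157), with the narrow and wide flanges agreeing. Grasping across the narrow flange.

Request:
arm_command(moves=[[1,[0,-0.02,0],0],[1,[0,-0.02,0.3],0],[1,[0,-0.02,0.6],0],[1,[0,-0.02,0.87],0],[1,[0,-0.02,0.87],0],[1,[0,-0.02,0.87],0],[1,[0,-0.02,0.87],0],[-1,[0,-0.02,0.87],0],[-1,[0,-0.02,0.87],0],[-1,[0,-0.02,0.87],0],[-1,[0,-0.02,0.87],0],[-1,[0,-0.02,0.87],0],[-1,[0,-0.02,0.87],0],[-1,[0,-0.02,0.87],0]])

```text
time: 22.0
tool_pos: [0.6094, 0.1564, 0.0255]
tool_rot: [-0.0, 1.0, 0.0, 0.002]
contact_force: [-0.9, -0.9, 5.9]
gripper_width: 0.429
grasp_force: 59.4
```

Request:
arm_command(moves=[[-1,[0,0,0],0],[-1,[0,0,0],0],[-1,[0,0,0],0]])

```text
time: 22.25
tool_pos: [0.6094, 0.1564, 0.0255]
tool_rot: [-0.0, 1.0, 0.0, 0.002]
contact_force: [-0.9, -0.7, 6.4]
gripper_width: 0.425
grasp_force: 59.4
```

Request:
arm_command(moves=[[-1,[0,0,-0.15],0],[-1,[0,0,-0.4],0],[-1,[0,0,-0.7],0],[-1,[0,0,-1],0],[-1,[0,0,-1],0],[-1,[0,0,-1],0]])

```text
time: 22.75
tool_pos: [0.6104, 0.1567, 0.1786]
tool_rot: [-0.001, 1.0, 0.0, 0.005]
contact_force: [0.5, 0.1, -2.3]
gripper_width: 0.424
grasp_force: 60.8
```

Request:
arm_command(moves=[[-1,[-0.1,0.3,-0.2],0],[-1,[-0.2,0.6,-0.3],0],[-1,[-0.32,1,-0.3],0],[-1,[-0.32,1,-0.3],0],[-1,[-0.32,1,-0.3],0]])

```text
time: 23.17
tool_pos: [0.5573, 0.0007, 0.216]
tool_rot: [0.002, 1.0, -0.003, -0.002]
contact_force: [0.2, 0.4, -2.2]
gripper_width: 0.421
grasp_force: 61.1
```

Request:
arm_command(moves=[[-1,[-0.1,0.3,0],0],[-1,[-0.2,0.6,0],0],[-1,[-0.32,1,0],0],[-1,[-0.32,1,0],0],[-1,[-0.32,1,0],0]])

```text
time: 23.58
tool_pos: [0.5088, -0.148, 0.2149]
tool_rot: [0.0, 1.0, -0.003, -0.003]
contact_force: [1.6, -0.2, -1.6]
gripper_width: 0.427
grasp_force: 61.4
```

Request:
arm_command(moves=[[-1,[-0.1,0.3,0],0],[-1,[-0.2,0.6,0],0],[-1,[-0.32,0.9,0],0],[-1,[-0.32,0.98,0],0],[-1,[-0.32,0.98,0],0],[-1,[-0.32,0.98,0],0]])

```text
time: 24.08
tool_pos: [0.4625, -0.2909, 0.2152]
tool_rot: [-0.002, 1.0, -0.001, -0.002]
contact_force: [0.6, 0.1, -1.9]
gripper_width: 0.425
grasp_force: 61.6
```

Run:
```python
from h import *
for i in range(3):
    x,T=pose();p=manip.grab_frame("wrist")
    z=x[2]+.0145;c=circ(p,[(.040,z),(.028,z)],x[:2]+[.002,.0016],.006,show=False);print(np.round(c-x[:2],4))
    z=x[2]-.0185;c=circ(p,[(.055,z)],x[:2]+[.002,.0016],.006,show=False);print(np.round(c-x[:2],4))
to([.4659,-.2968,.150])
```

```text
tcp [ 0.4625 -0.2909  0.2152] yaw -0.16 tilt [-0.0031  0.0034] t 24.08 w 0.42549842296252616 F [ 0.6  0.1 -1.9] g 61.6
[0.0036 0.0027]
[0.0036 0.0018]
tcp [ 0.463  -0.2899  0.2155] yaw -0.05 tilt [-0.0028  0.0032] t 24.13 w 0.42360273481844074 F [ 0.3  0.5 -1.5] g 61.6
[0.0036 0.0027]
[0.0036 0.002 ]
tcp [ 0.4634 -0.2894  0.216 ] yaw 0.02 tilt [-0.0022  0.0027] t 24.18 w 0.4296211101210512 F [ 0.5  1.  -2.3] g 61.6
[0.0036 0.0027]
[0.0036 0.0019]
tcp [ 0.4636 -0.2892  0.2164] yaw 0.07 tilt [-0.0017  0.0021] t 24.23 w 0.42633496646664165 F [-0.5  1.3 -2.1] g 61.6
row units [0.0157 0.0517 0.4427]
```

Request:
arm_command(moves=[[-1,[0.01,0.051,0.2],0],[-1,[0.01,0.051,0.4],0],[-1,[0.01,0.051,0.5],0],[-1,[0.01,0.051,0.5],0],[-1,[0.01,0.051,0.5],0],[-1,[0.01,0.051,0.5],0],[-1,[0.01,0.051,0.5],0],[-1,[0.01,0.051,0.5],0]])

```text
time: 24.9
tool_pos: [0.4663, -0.2989, 0.145]
tool_rot: [0.001, 1.0, 0.0, 0.001]
contact_force: [-0.4, 0.8, -2.4]
gripper_width: 0.425
grasp_force: 61.6
```

Run:
```python
from h import *
for i in range(2):
    x,T=pose();p=manip.grab_frame("wrist")
    z=x[2]+.0145;c=circ(p,[(.040,z),(.028,z)],x[:2]+[.002,.0016],.006,show=False);print(np.round(c,4))
    z=x[2]-.0185;c=circ(p,[(.055,z)],x[:2]+[.002,.0016],.006,show=False);print(np.round(c,4))
to([.4650,-.2969,.132])
```

```text
tcp [ 0.4663 -0.2989  0.145 ] yaw 0.03 tilt [ 0.0026 -0.0023] t 24.9 w 0.42453467428990804 F [-0.4  0.8 -2.4] g 61.6
[ 0.4694 -0.2966]
[ 0.4698 -0.2967]
tcp [ 0.4661 -0.2989  0.1447] yaw 0.01 tilt [ 0.0023 -0.0019] t 24.95 w 0.4227670696303418 F [ 0.5  0.5 -2.6] g 61.6
[ 0.4692 -0.2966]
[ 0.4696 -0.2967]
tcp [ 0.4659 -0.2988  0.1444] yaw 0.01 tilt [ 0.0018 -0.0015] t 25.0 w 0.42323353046228557 F [-0.1 -0.7 -0.4] g 61.6
row units [-0.0058 -0.0128  0.0824]
```

Request:
arm_command(moves=[[-1,[-0.003,-0.01,0.03],0],[-1,[-0.003,-0.01,0.055],0],[-1,[-0.003,-0.01,0.055],0],[-1,[-0.003,-0.01,0.055],0],[-1,[-0.003,-0.01,0.055],0],[-1,[-0.003,-0.01,0.055],0],[-1,[-0.003,-0.01,0.055],0],[-1,[-0.003,-0.01,0.055],0]])

```text
time: 25.67
tool_pos: [0.4648, -0.297, 0.1348]
tool_rot: [0.0, 1.0, -0.0, 0.0]
contact_force: [0.6, 0.5, -1.5]
gripper_width: 0.426
grasp_force: 61.6
```

Request:
arm_command(moves=[[-1,[0,0,0.015],0],[-1,[0,0,0.025],0],[-1,[0,0,0.025],0],[-1,[0,0,0.025],0]])

```text
time: 26.0
tool_pos: [0.4646, -0.2968, 0.1306]
tool_rot: [-0.0, 1.0, 0.0, -0.0]
contact_force: [0.0, -0.0, -2.5]
gripper_width: 0.426
grasp_force: 61.6
```

Request:
arm_command(moves=[[-1,[0,0,0.01],0],[-1,[0,0,0.02],0],[-1,[0,0,0.02],0],[-1,[0,0,0.02],0]])

```text
time: 26.33
tool_pos: [0.4646, -0.2968, 0.1277]
tool_rot: [-0.0, 1.0, -0.0, -0.0]
contact_force: [-0.3, -0.5, -2.6]
gripper_width: 0.425
grasp_force: 61.6
```

Request:
arm_command(moves=[[-1,[0,0,0.007],0],[-1,[0,0,0.013],0],[-1,[0,0,0.013],0],[-1,[0,0,0.013],0]])

```text
time: 26.67
tool_pos: [0.4647, -0.2968, 0.1259]
tool_rot: [-0.0, 1.0, 0.0, -0.0]
contact_force: [1.3, -0.5, -2.1]
gripper_width: 0.426
grasp_force: 61.6
```

Request:
arm_command(moves=[[-1,[0,0,0.007],0],[-1,[0,0,0.013],0],[-1,[0,0,0.013],0],[-1,[0,0,0.013],0]])

```text
time: 27.0
tool_pos: [0.4647, -0.2968, 0.1239]
tool_rot: [-0.0, 1.0, -0.0, -0.0]
contact_force: [-0.9, 0.8, -1.6]
gripper_width: 0.427
grasp_force: 61.6
```

Request:
arm_command(moves=[[-1,[0,0,0.007],0],[-1,[0,0,0.013],0],[-1,[0,0,0.013],0],[-1,[0,0,0.013],0]])

```text
time: 27.33
tool_pos: [0.4649, -0.297, 0.1236]
tool_rot: [0.0, 1.0, 0.0, 0.0]
contact_force: [-2.8, 1.5, 5.7]
gripper_width: 0.423
grasp_force: 62.3
```

Contact came only at TCP 123.6 mm, exactly the predicted seated height of 123.5 mm. Releasing and rising to check.

Request:
arm_command(moves=[[-1,[0,0,-0.01],0],[-1,[0,0,-0.01],0],[1,[0,0,-0.01],0],[1,[0,0,-0.01],0],[1,[0,0,-0.01],0],[1,[0,0,-0.01],0],[1,[0,0,-0.01],0],[1,[0,0,-0.3],0],[1,[0,0,-0.6],0],[1,[0,0,-0.84],0],[1,[0,0,-0.84],0],[1,[0,0,-0.84],0],[1,[0,0,-0.84],0],[1,[0,0,-0.84],0],[1,[0,0,-0.84],0]])

```text
time: 28.58
tool_pos: [0.4639, -0.2962, 0.2456]
tool_rot: [-0.001, 1.0, -0.0, -0.002]
contact_force: [0.2, 0.4, 0.5]
gripper_width: 0.996
grasp_force: 0.0
```

Run:
```python
from h import *
for i in range(3):
    x,T=pose();p=manip.grab_frame("wrist")
    for dz in (0,.004): circ(p,[(.040,.138+dz),(.028,.138+dz)],[.4677,-.295],.006);circ(p,[(.055,.105+dz)],[.4677,-.295],.006)
for z in (.008,): find("wrist","reducer",.138)
```

```text
tcp [ 0.4639 -0.2962  0.2456] yaw -0.0 tilt [-0.0031  0.0027] t 28.58 w 0.996394140919613 F [0.2 0.4 0.5] g 0.0
circ [ 0.4657 -0.2951] score 53.2 px [328.9 231.2]
circ [ 0.4685 -0.2955] score 23.4 px [329.4 215. ]
circ [ 0.4668 -0.2951] score 54.1 px [328.8 231.2]
circ [ 0.4712 -0.2947] score 21.8 px [328.2 212.4]
tcp [ 0.464  -0.2963  0.2458] yaw -0.0 tilt [-0.0028  0.0024] t 28.63 w 1.0015810964132281 F [-0.5 -0.3  0. ] g 0.0
circ [ 0.4657 -0.2953] score 52.5 px [329.  231.3]
circ [ 0.4687 -0.2954] score 23.2 px [329.  214.8]
circ [ 0.4668 -0.2952] score 54.1 px [328.8 231.2]
circ [ 0.4715 -0.2946] score 22.2 px [328.  212.2]
tcp [ 0.4641 -0.2964  0.2461] yaw -0.0 tilt [-0.0025  0.0021] t 28.68 w 0.9981775746837077 F [ 0.   0.4 -0.2] g 0.0
circ [ 0.4657 -0.2953] score 52.6 px [328.7 231.5]
circ [ 0.4688 -0.2953] score 23.0 px [328.8 214.8]
circ [ 0.4668 -0.2952] score 54.3 px [328.6 231.4]
circ [ 0.4716 -0.2946] score 22.4 px [327.8 212.2]
wrist reducer [288.5 178.4 366.5 256.8] 0.92 [ 0.4746 -0.2947  0.138 ]
```

Reducer reads (0.466, −0.295), upright on the axis. On to the small ring.

Request:
arm_command(moves=[[1,[0,-0.3,0],0],[1,[0,-0.6,0],0],[1,[0,-1,0],0],[1,[0,-1,0],0],[1,[0,-1,0],0]])

```text
time: 29.25
tool_pos: [0.4646, -0.143, 0.248]
tool_rot: [-0.001, 1.0, 0.002, 0.0]
contact_force: [-0.3, -1.3, -0.0]
gripper_width: 1.0
grasp_force: 0.0
```

Request:
arm_command(moves=[[1,[0,-0.5,0],0],[1,[0,-1,0],0],[1,[0,-1,0],0],[1,[0,-1,0],0],[1,[0,-1,0],0]])

```text
time: 29.67
tool_pos: [0.4646, 0.0065, 0.2481]
tool_rot: [-0.001, 1.0, 0.003, 0.0]
contact_force: [-0.5, -0.0, 0.6]
gripper_width: 0.999
grasp_force: 0.0
```

Request:
arm_command(moves=[[1,[0,-0.5,0],0],[1,[0,-1,0],0],[1,[0,-1,0],0],[1,[0,-1,0],0],[1,[0,-1,0],0]])

```text
time: 30.08
tool_pos: [0.4647, 0.1561, 0.248]
tool_rot: [-0.001, 1.0, 0.002, -0.0]
contact_force: [0.0, -0.6, 0.2]
gripper_width: 0.999
grasp_force: 0.0
```

Request:
arm_command(moves=[[1,[-0.03,-0.5,0],0],[1,[-0.06,-1,0],0],[1,[-0.06,-1,0],0],[1,[-0.06,-1,0],0],[1,[-0.06,-1,0],0]])

```text
time: 30.5
tool_pos: [0.4558, 0.3058, 0.2477]
tool_rot: [-0.0, 1.0, 0.002, -0.0]
contact_force: [0.5, -0.4, -1.4]
gripper_width: 0.999
grasp_force: 0.0
```

Request:
arm_command(moves=[[1,[0,-0.25,0.3],0],[1,[0,-0.25,0.6],0],[1,[0,-0.25,0.82],0],[1,[0,-0.25,0.82],0],[1,[0,-0.25,0.82],0],[1,[0,-0.25,0.82],0],[1,[0,-0.25,0.82],0],[1,[0,-0.25,0.82],0]])

```text
time: 31.17
tool_pos: [0.458, 0.3411, 0.1288]
tool_rot: [-0.001, 1.0, -0.0, 0.003]
contact_force: [-0.6, 0.9, 1.0]
gripper_width: 0.999
grasp_force: 0.0
```

Run:
```python
from h import *
for i in range(2):
    x,T=pose();p=manip.grab_frame("wrist")
    for r in manip.search_frame(p,"small_ring"):
        e=r["extent"];u,v=(e[0]+e[2])/2,(e[1]+e[3])/2;l=[int(a) for a in e];c=p["frame"][l[1]:l[3],l[0]:l[2]].reshape(-1,3).astype(int)
        print(np.round(e),round(r["confidence"],2),np.round(at(p,u,v,.012),4),"sat",round((c.max(1)-c.min(1)).mean(),0),"rgb",c.mean(0).round())
    circ(p,[(.036,.012),(.026,.016),(.021,.016)],[.455,.344],.015)
save(p,"w10.png")
```

```text
tcp [0.458  0.3411 0.1288] yaw -0.05 tilt [0.0053 0.0028] t 31.17 w 0.999191968211739 F [-0.6  0.9  1. ] g 0.0
[163. 245. 222. 299.] 0.97 [0.4305 0.432  0.012 ] sat 68.0 rgb [ 57. 123.  69.]
[421. 245. 476. 298.] 0.83 [0.4312 0.2638 0.012 ] sat 80.0 rgb [145.  82. 161.]
[298. 214. 356. 268.] 0.82 [0.452  0.3433 0.012 ] sat 21.0 rgb [146. 132. 125.]
[341.  89. 401. 152.] 0.63 [0.5267 0.3172 0.012 ] sat 70.0 rgb [153.  95. 163.]
circ [0.4523 0.3441] score 119.2 px [325.9 240.2]
tcp [0.4574 0.3411 0.1279] yaw -0.03 tilt [0.0041 0.0022] t 31.27 w 0.9977136065393178 F [-0.4  0.3 -0.3] g 0.0
[295. 214. 359. 266.] 0.98 [0.4519 0.3432 0.012 ] sat 19.0 rgb [139. 127. 120.]
[419. 244. 477. 297.] 0.96 [0.4312 0.2641 0.012 ] sat 78.0 rgb [145.  82. 159.]
[341.  86. 402. 155.] 0.68 [0.5257 0.3168 0.012 ] sat 67.0 rgb [152.  96. 161.]
[160. 245. 222. 297.] 0.64 [0.4306 0.4324 0.012 ] sat 69.0 rgb [ 58. 125.  70.]
circ [0.4523 0.3441] score 119.2 px [325.8 239.4]
```

View pics/w10.png

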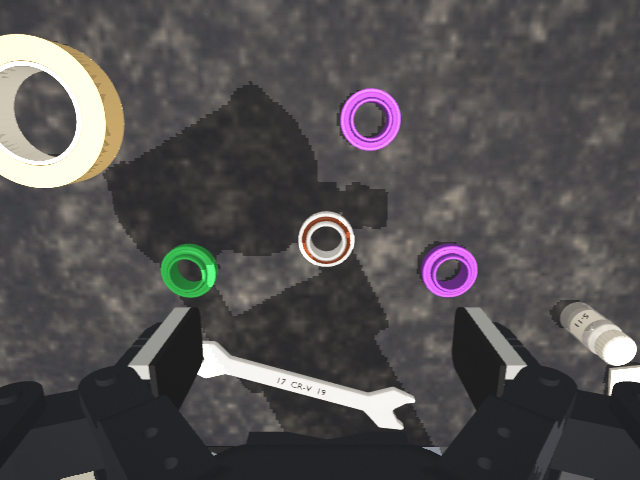

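The silver/brown small ring is at (327,239). The purple ones are at (371,120) and (449,270), the green one at (189,271), and the tips clear all of them at partial opening. Descending in two steps.

Request:
arm_command(moves=[[0.2,[-0.035,0.006,0],0],[0.2,[-0.035,0.006,0],0],[0.2,[-0.035,0.006,0.2],0],[0.2,[-0.035,0.006,0.5],0],[0.2,[-0.035,0.006,0.7],0],[0.2,[-0.035,0.006,0.7],0],[0.2,[-0.035,0.006,0.7],0],[0.2,[-0.035,0.006,0.7],0],[0.2,[-0.035,0.006,0.7],0],[0.2,[-0.035,0.006,0.7],0]])

```text
time: 32.2
tool_pos: [0.4525, 0.3409, 0.0232]
tool_rot: [-0.001, 1.0, 0.0, 0.002]
contact_force: [0.0, 0.1, 1.8]
gripper_width: 0.6
grasp_force: 0.0
```

Run:
```python
from h import *
for i in range(2):
    x,T=pose();p=manip.grab_frame("wrist");circ(p,[(.036,.012),(.026,.016),(.021,.016)],[.4523,.3441],.006)
```

```text
tcp [0.4525 0.3409 0.0232] yaw 0.0 tilt [0.0046 0.0026] t 32.2 w 0.6000580187351165 F [0.  0.1 1.8] g 0.0
circ [0.4527 0.3439] score 106.0 px [324.1 297.3]
tcp [0.4522 0.3407 0.0228] yaw 0.0 tilt [0.0041 0.0023] t 32.25 w 0.6008317018158332 F [-0.4 -0.7  0.3] g 0.0
circ [0.4527 0.3439] score 106.0 px [323.7 297. ]
```

Request:
arm_command(moves=[[0.2,[0,0,0.06],0],[0.2,[0,0,0.12],0],[0.2,[0,0,0.125],0],[0.2,[0,0,0.125],0],[0.2,[0,0,0.125],0],[0.2,[0,0,0.125],0]])

```text
time: 32.8
tool_pos: [0.4505, 0.3397, 0.0012]
tool_rot: [0.0, 1.0, -0.0, -0.0]
contact_force: [0.0, -0.4, -0.9]
gripper_width: 0.604
grasp_force: 0.0
```

Request:
arm_command(moves=[[-1,[0,0,0],0],[-1,[0,0,0],0],[-1,[0,0,0],0],[-1,[0,0,0],0],[-1,[0,0,0],0],[-1,[0,0,0],0]])

```text
time: 33.3
tool_pos: [0.4511, 0.3401, 0.0021]
tool_rot: [-0.0, 1.0, 0.0, 0.001]
contact_force: [-1.0, 0.5, 5.1]
gripper_width: 0.378
grasp_force: 59.4
```

Gripped on the collar (opening 0.378, about 36 mm). I'll lift and carry it to the trap.

Request:
arm_command(moves=[[-1,[0,0,-0.2],0],[-1,[0,0,-0.5],0],[-1,[0,0,-0.8],0],[-1,[0,0,-1],0],[-1,[0,0,-1],0],[-1,[0,0,-1],0]])

```text
time: 33.8
tool_pos: [0.4521, 0.3406, 0.1543]
tool_rot: [-0.001, 1.0, -0.0, 0.003]
contact_force: [0.0, -0.7, -1.7]
gripper_width: 0.376
grasp_force: 59.6
```

Request:
arm_command(moves=[[-1,[0,0.3,-0.3],0],[-1,[0.05,0.6,-0.33],0],[-1,[0.095,1,-0.33],0],[-1,[0.095,1,-0.33],0],[-1,[0.095,1,-0.33],0]])

```text
time: 34.22
tool_pos: [0.4648, 0.1842, 0.199]
tool_rot: [0.002, 1.0, -0.003, -0.001]
contact_force: [0.4, -0.7, -0.0]
gripper_width: 0.38
grasp_force: 59.8
```

Request:
arm_command(moves=[[-1,[0,0.5,0],0],[-1,[0,1,0],0],[-1,[0,1,0],0],[-1,[0,1,0],0],[-1,[0,1,0],0]])

```text
time: 34.63
tool_pos: [0.4635, 0.0362, 0.198]
tool_rot: [0.001, 1.0, -0.003, -0.002]
contact_force: [1.1, 0.1, -0.8]
gripper_width: 0.377
grasp_force: 59.8
```

Request:
arm_command(moves=[[-1,[0,0.5,0],0],[-1,[0,1,0],0],[-1,[0,1,0],0],[-1,[0,1,0],0],[-1,[0,1,0],0]])

```text
time: 35.05
tool_pos: [0.4638, -0.1132, 0.1984]
tool_rot: [-0.0, 1.0, -0.002, -0.002]
contact_force: [-0.4, 0.4, -1.3]
gripper_width: 0.378
grasp_force: 59.9
```

Request:
arm_command(moves=[[-1,[0,0.3,0],0],[-1,[0,0.6,0],0],[-1,[0,0.85,0],0],[-1,[0,1,0],0],[-1,[0,1,0],0]])

```text
time: 35.47
tool_pos: [0.4641, -0.2628, 0.1985]
tool_rot: [-0.001, 1.0, -0.002, -0.001]
contact_force: [-0.1, 0.7, -0.7]
gripper_width: 0.377
grasp_force: 59.9
```

Request:
arm_command(moves=[[-1,[0,0.12,0],0],[-1,[0,0.244,0],0],[-1,[0,0.244,0],0],[-1,[0,0.244,0],0],[-1,[0,0.244,0],0],[-1,[0,0.244,0],0],[-1,[0,0.244,0],0],[-1,[0,0.244,0],0]])

```text
time: 36.13
tool_pos: [0.4649, -0.2961, 0.2008]
tool_rot: [-0.0, 1.0, 0.0, 0.0]
contact_force: [-0.8, -0.6, -0.5]
gripper_width: 0.382
grasp_force: 59.9
```

Run:
```python
from h import *
for i in range(3):
    x,T=pose();p=manip.grab_frame("wrist")
    z=x[2]+.0099;c=circ(p,[(.036,z),(.026,z+.004),(.021,z+.004)],x[:2]+[.002,.0016],.006,show=False);print(np.round(c-x[:2],4))
to([.4648,-.2969,.15])
```

```text
tcp [ 0.4649 -0.2961  0.2008] yaw 0.05 tilt [0.0001 0.0002] t 36.13 w 0.3823006061000616 F [-0.8 -0.6 -0.5] g 59.9
[0.0016 0.0019]
tcp [ 0.4649 -0.2963  0.2008] yaw 0.04 tilt [0.0001 0.0001] t 36.18 w 0.3817366561589583 F [-0.8 -0.1  0.2] g 59.9
[0.0016 0.0019]
tcp [ 0.4649 -0.2964  0.2009] yaw 0.03 tilt [ 0.0002 -0.    ] t 36.23 w 0.3840301487396358 F [-0.2 -0.1 -0.2] g 59.9
[0.0015 0.0018]
tcp [ 0.4648 -0.2966  0.2009] yaw 0.02 tilt [ 0.0002 -0.0001] t 36.28 w 0.38059846431916367 F [ 0.4 -0.2 -0.8] g 59.9
row units [-3.000e-04  2.100e-03  3.394e-01]
```

Request:
arm_command(moves=[[-1,[0,0.003,0.15],0],[-1,[0,0.003,0.34],0],[-1,[0,0.003,0.36],0],[-1,[0,0.003,0.36],0],[-1,[0,0.003,0.36],0],[-1,[0,0.003,0.36],0],[-1,[0,0.003,0.36],0],[-1,[0,0.003,0.36],0],[-1,[0,0.003,0.36],0],[-1,[0,0.003,0.36],0]])

```text
time: 37.12
tool_pos: [0.465, -0.2975, 0.1474]
tool_rot: [0.0, 1.0, -0.0, 0.0]
contact_force: [0.2, -0.2, -0.9]
gripper_width: 0.377
grasp_force: 59.9
```

Request:
arm_command(moves=[[-1,[0,0,0.01],0],[-1,[0,0,0.025],0],[-1,[0,0,0.025],0],[-1,[0,0,0.025],0],[-1,[0,0,0.025],0]])

```text
time: 37.53
tool_pos: [0.4647, -0.2973, 0.1429]
tool_rot: [-0.0, 1.0, -0.0, -0.0]
contact_force: [1.3, 0.1, -0.5]
gripper_width: 0.376
grasp_force: 59.9
```

Request:
arm_command(moves=[[-1,[0,0,0.006],0],[-1,[0,0,0.013],0],[-1,[0,0,0.013],0],[-1,[0,0,0.013],0]])

```text
time: 37.87
tool_pos: [0.4647, -0.2973, 0.141]
tool_rot: [-0.0, 1.0, -0.0, -0.0]
contact_force: [0.2, 0.0, -0.3]
gripper_width: 0.381
grasp_force: 59.9
```

Request:
arm_command(moves=[[-1,[0,0,0.006],0],[-1,[0,0,0.013],0],[-1,[0,0,0.013],0],[-1,[0,0,0.013],0]])

```text
time: 38.2
tool_pos: [0.4647, -0.2973, 0.139]
tool_rot: [-0.0, 1.0, -0.0, -0.0]
contact_force: [-0.3, -0.3, -0.2]
gripper_width: 0.378
grasp_force: 59.9
```

No contact yet at 1 mm below the rim, so the lip is entering the recess.

Request:
arm_command(moves=[[-1,[0,0,0.006],0],[-1,[0,0,0.013],0],[-1,[0,0,0.013],0],[-1,[0,0,0.013],0]])

```text
time: 38.53
tool_pos: [0.4648, -0.2974, 0.1372]
tool_rot: [0.0, 1.0, -0.0, 0.0]
contact_force: [-0.3, -0.1, 0.2]
gripper_width: 0.379
grasp_force: 60.0
```

Request:
arm_command(moves=[[-1,[0,0,0.006],0],[-1,[0,0,0.01],0],[-1,[0,0,0.01],0],[-1,[0,0,0.01],0]])

```text
time: 38.87
tool_pos: [0.4651, -0.2975, 0.1362]
tool_rot: [0.0, 1.0, -0.0, 0.0]
contact_force: [0.5, 0.9, 1.7]
gripper_width: 0.377
grasp_force: 60.2
```

Request:
arm_command(moves=[[-1,[0,0,0.006],0],[-1,[0,0,0.01],0],[-1,[0,0,0.01],0],[-1,[0,0,0.01],0]])

```text
time: 39.2
tool_pos: [0.4653, -0.2975, 0.1361]
tool_rot: [0.0, 1.0, 0.0, 0.0]
contact_force: [-3.1, 3.3, 9.4]
gripper_width: 0.38
grasp_force: 61.0
```

Stopped at 136.1 mm, exactly the predicted seat. Releasing, then on to the blank.

Request:
arm_command(moves=[[-1,[0,0,-0.014],0],[-1,[0,0,-0.014],0],[1,[0,0,-0.014],0],[1,[0,0,-0.014],0],[1,[0,0,-0.014],0],[1,[0,0,-0.014],0],[1,[0,0,-0.014],0],[1,[0,0,-0.3],0],[1,[0,0,-0.6],0],[1,[0,0,-0.82],0],[1,[0,0,-0.82],0],[1,[0,0,-0.82],0],[1,[0,0,-0.82],0],[1,[0,0,-0.82],0],[1,[0,0,-0.82],0]])

```text
time: 40.45
tool_pos: [0.464, -0.2967, 0.2548]
tool_rot: [-0.001, 1.0, -0.0, -0.001]
contact_force: [-0.8, -1.0, 0.2]
gripper_width: 0.998
grasp_force: 0.0
```

Run:
```python
from h import *
for i in range(2):
    x,T=pose();p=manip.grab_frame("wrist")
    circ(p,[(.036,.146),(.026,.15),(.021,.15)],[.4664,-.295],.008);circ(p,[(.036,.15),(.026,.154),(.021,.154)],[.4664,-.295],.008);circ(p,[(.040,.138)],[.4664,-.295],.004)
```

```text
tcp [ 0.464  -0.2967  0.2548] yaw -0.0 tilt [-0.003   0.0026] t 40.45 w 0.9983013145355831 F [-0.8 -1.   0.2] g 0.0
circ [ 0.4664 -0.2949] score 97.2 px [327.7 229.6]
circ [ 0.4674 -0.2939] score 96.6 px [326.  229.8]
circ [ 0.4672 -0.2951] score 26.9 px [328.1 225.3]
tcp [ 0.464  -0.2968  0.255 ] yaw -0.0 tilt [-0.0028  0.0023] t 40.5 w 1.0037996041253932 F [ 0.3  0.2 -0.1] g 0.0
circ [ 0.465  -0.2935] score 94.7 px [325.3 231.9]
circ [ 0.467  -0.2937] score 96.0 px [325.5 230.5]
circ [ 0.4672 -0.2952] score 27.0 px [328.  225.3]
```

Request:
arm_command(moves=[[1,[0.02,-0.5,0],0],[1,[0.04,-1,0],0],[1,[0.04,-1,0],0],[1,[0.04,-1,0],0],[1,[0.04,-1,0],0]])

```text
time: 40.97
tool_pos: [0.4705, -0.1433, 0.2565]
tool_rot: [-0.001, 1.0, 0.002, -0.0]
contact_force: [-0.0, 0.3, -0.3]
gripper_width: 1.006
grasp_force: 0.0
```

Request:
arm_command(moves=[[1,[0.02,-0.5,0.3],0],[1,[0.04,-1,0.5],0],[1,[0.04,-1,0.9],0],[1,[0.04,-1,0.9],0],[1,[0.04,-1,0.9],0],[1,[0.04,-1,0.9],0],[1,[0.04,-1,0.9],0],[1,[0.04,-1,0.9],0],[1,[0.04,-1,0.9],0]])

```text
time: 41.72
tool_pos: [0.4782, 0.0015, 0.124]
tool_rot: [0.0, 1.0, -0.001, 0.002]
contact_force: [-0.6, -0.9, 0.6]
gripper_width: 0.997
grasp_force: 0.0
```

Run:
```python
from h import *
for i in range(2):
    x,T=pose();p=manip.grab_frame("wrist");find("wrist","blank",.01,p=p)
    circ(p,[(.040,.01)],[.475,.014],.015);circ(p,[(.040,.01)],[.475,.014],.008)
for n in ("vial_1",): find("wrist",n,.024,p=p)
```

```text
tcp [0.4782 0.0015 0.124 ] yaw -0.07 tilt [ 0.0032 -0.0008] t 41.72 w 0.9967288991733254 F [-0.6 -0.9  0.6] g 0.0
wrist blank [283.9 205.1 344.2 266.8] 0.64 [0.4758 0.0116 0.01  ]
circ [0.4755 0.0119] score 40.0 px [313.7 236.5]
circ [0.4755 0.0119] score 40.0 px [313.7 236.5]
tcp [0.4781 0.0015 0.1241] yaw -0.09 tilt [ 0.0033 -0.0007] t 41.82 w 0.9999475871308664 F [-0.6  0.1 -0.6] g 0.0
wrist blank [282.7 205.3 348.3 264.4] 0.78 [0.4766 0.0107 0.01  ]
circ [0.4755 0.0119] score 40.0 px [313.6 236.5]
circ [0.4755 0.0119] score 40.0 px [313.6 236.5]
wrist vial_1 [ 43.2 334.1 110.3 392.8] 0.6 [0.3931 0.1679 0.024 ]
wrist vial_1 [516.1 333.7 546.9 367.1] 0.55 [ 0.4024 -0.1295  0.024 ]
```

Request:
arm_command(moves=[[0.4,[-0.02,-0.05,0],0],[0.4,[-0.02,-0.05,0.2],0],[0.4,[-0.02,-0.05,0.45],0],[0.4,[-0.02,-0.05,0.66],0],[0.4,[-0.02,-0.05,0.66],0],[0.4,[-0.02,-0.05,0.66],0],[0.4,[-0.02,-0.05,0.66],0],[0.4,[-0.02,-0.05,0.66],0],[0.4,[-0.02,-0.05,0.66],0],[0.4,[-0.02,-0.05,0.66],0]])

```text
time: 42.8
tool_pos: [0.4753, 0.01, 0.0252]
tool_rot: [0.0, 1.0, -0.0, 0.002]
contact_force: [-0.3, -0.0, -0.4]
gripper_width: 0.702
grasp_force: 0.0
```

Run:
```python
from h import *
for i in range(2):
    x,T=pose();p=manip.grab_frame("wrist");circ(p,[(.040,.01)],[.4755,.0119],.005)
to([.4738,.0101,.001])
```

```text
tcp [0.4753 0.01   0.0252] yaw -0.0 tilt [ 0.0037 -0.0005] t 42.8 w 0.7024816644101647 F [-0.3 -0.  -0.4] g 0.0
circ [0.4766 0.0118] score 40.0 px [326.9 290.9]
tcp [0.475  0.01   0.0248] yaw 0.0 tilt [ 0.0029 -0.0004] t 42.85 w 0.7004913918956887 F [0.5 0.8 0.6] g 0.0
circ [0.4766 0.0117] score 40.0 px [327.2 290.5]
tcp [0.4746 0.0101 0.0244] yaw -0.0 tilt [ 0.0022 -0.0003] t 42.9 w 0.700739663430017 F [ 0.  -0.2  0.8] g 0.0
row units [-0.0058 -0.0003  0.156 ]
```

Request:
arm_command(moves=[[0.4,[0,0,0.06],0],[0.4,[0,0,0.12],0],[0.4,[0,0,0.143],0],[0.4,[0,0,0.143],0],[0.4,[0,0,0.143],0],[0.4,[0,0,0.143],0]])

```text
time: 43.4
tool_pos: [0.4737, 0.0102, 0.0016]
tool_rot: [-0.0, 1.0, -0.0, -0.0]
contact_force: [0.6, -0.3, 0.7]
gripper_width: 0.701
grasp_force: 0.0
```

Request:
arm_command(moves=[[-1,[0,0,0],0],[-1,[0,0,0],0],[-1,[0,0,0],0],[-1,[0,0,0],0],[-1,[0,0,0],0],[-1,[0,0,0],0],[-1,[0,0,0],0]])

```text
time: 43.98
tool_pos: [0.4744, 0.0101, 0.0027]
tool_rot: [0.0, 1.0, 0.0, 0.0]
contact_force: [-2.3, 0.4, 5.9]
gripper_width: 0.419
grasp_force: 59.3
```

Request:
arm_command(moves=[[-1,[0,0,-0.2],0],[-1,[0,0,-0.5],0],[-1,[0,0,-0.8],0],[-1,[0,0,-1],0],[-1,[0,0,-1],0],[-1,[0,0,-1],0]])

```text
time: 44.48
tool_pos: [0.4757, 0.0099, 0.1549]
tool_rot: [0.0, 1.0, 0.0, 0.003]
contact_force: [0.7, -1.1, -2.8]
gripper_width: 0.418
grasp_force: 60.0
```

Request:
arm_command(moves=[[-1,[0,0.25,-0.33],0],[-1,[-0.03,0.5,-0.33],0],[-1,[-0.06,0.75,-0.33],0],[-1,[-0.06,1,-0.33],0],[-1,[-0.06,1,-0.33],0]])

```text
time: 44.9
tool_pos: [0.4635, -0.145, 0.1996]
tool_rot: [0.001, 1.0, -0.003, -0.001]
contact_force: [-0.3, -0.4, -1.0]
gripper_width: 0.417
grasp_force: 60.4
```

Request:
arm_command(moves=[[-1,[0,0.25,0],0],[-1,[0,0.5,0],0],[-1,[0,0.75,0],0],[-1,[0,1,0],0],[-1,[0,1,0],0]])

```text
time: 45.32
tool_pos: [0.4633, -0.2943, 0.1985]
tool_rot: [0.0, 1.0, -0.003, -0.002]
contact_force: [0.2, 0.7, -0.5]
gripper_width: 0.417
grasp_force: 60.6
```

Request:
arm_command(moves=[[-1,[0,0.05,0],0],[-1,[0,0.05,0],0],[-1,[0,0.05,0],0],[-1,[0,0.05,0],0],[-1,[0,0.05,0],0],[-1,[0,0.05,0],0],[-1,[0,0.05,0],0],[-1,[0,0.05,0],0],[-1,[0,0.05,0],0],[-1,[0,0.05,0],0]])

```text
time: 46.15
tool_pos: [0.4648, -0.2972, 0.2014]
tool_rot: [0.0, 1.0, 0.0, 0.0]
contact_force: [1.2, -0.5, -1.4]
gripper_width: 0.417
grasp_force: 60.6
```

Run:
```python
from h import *
for i in range(3):
    x,T=pose();p=manip.grab_frame("wrist")
    z=x[2]+.0073;c=circ(p,[(.040,z)],x[:2]+[.002,.0016],.006,show=False);print(np.round(c-x[:2],4))
to([.4648,-.2973,.158])
```

```text
tcp [ 0.4648 -0.2972  0.2014] yaw 0.01 tilt [ 0.0001 -0.0001] t 46.15 w 0.41709102362781525 F [ 1.2 -0.5 -1.4] g 60.6
[0.0015 0.0008]
tcp [ 0.4648 -0.2973  0.2013] yaw 0.0 tilt [ 0.0001 -0.0001] t 46.2 w 0.41430724814656533 F [-0.6 -0.3 -1.1] g 60.6
[0.0015 0.0008]
tcp [ 0.4648 -0.2973  0.2013] yaw -0.0 tilt [ 0.0001 -0.0001] t 46.25 w 0.419800611859483 F [-0.5  0.1 -1.2] g 60.6
[0.0015 0.0008]
tcp [ 0.4647 -0.2974  0.2013] yaw -0.0 tilt [0. 0.] t 46.3 w 0.4178131495828881 F [ 0.3 -0.4 -0.9] g 60.6
row units [ 0.0004 -0.0003  0.2884]
```

Held blank offset matches (about +1.5 mm in x). Lowering.

Request:
arm_command(moves=[[-1,[0,0,0.15],0],[-1,[0,0,0.28],0],[-1,[0,0,0.295],0],[-1,[0,0,0.295],0],[-1,[0,0,0.295],0],[-1,[0,0,0.295],0],[-1,[0,0,0.295],0],[-1,[0,0,0.295],0],[-1,[0,0,0.295],0],[-1,[0,0,0.295],0]])

```text
time: 47.13
tool_pos: [0.465, -0.2975, 0.1575]
tool_rot: [0.0, 1.0, -0.0, 0.0]
contact_force: [0.4, -0.7, -1.5]
gripper_width: 0.417
grasp_force: 60.6
```

Request:
arm_command(moves=[[-1,[0,0,0.01],0],[-1,[0,0,0.02],0],[-1,[0,0,0.02],0],[-1,[0,0,0.02],0],[-1,[0,0,0.02],0]])

```text
time: 47.55
tool_pos: [0.4647, -0.2973, 0.1539]
tool_rot: [-0.0, 1.0, -0.0, -0.0]
contact_force: [0.6, 0.6, -0.9]
gripper_width: 0.415
grasp_force: 60.6
```

Request:
arm_command(moves=[[-1,[0,0,0.006],0],[-1,[0,0,0.012],0],[-1,[0,0,0.012],0],[-1,[0,0,0.012],0]])

```text
time: 47.88
tool_pos: [0.4647, -0.2973, 0.1521]
tool_rot: [-0.0, 1.0, -0.0, -0.0]
contact_force: [-0.4, -0.7, -1.5]
gripper_width: 0.414
grasp_force: 60.6
```

Request:
arm_command(moves=[[-1,[0,0,0.006],0],[-1,[0,0,0.01],0],[-1,[0,0,0.01],0],[-1,[0,0,0.01],0]])

```text
time: 48.22
tool_pos: [0.4647, -0.2973, 0.1506]
tool_rot: [-0.0, 1.0, 0.0, -0.0]
contact_force: [-0.5, 0.2, -0.5]
gripper_width: 0.412
grasp_force: 60.6
```

Request:
arm_command(moves=[[-1,[0,0,0.006],0],[-1,[0,0,0.01],0],[-1,[0,0,0.01],0],[-1,[0,0,0.01],0]])

```text
time: 48.55
tool_pos: [0.4647, -0.2973, 0.1491]
tool_rot: [-0.0, 1.0, -0.0, -0.0]
contact_force: [-0.2, -0.3, -0.6]
gripper_width: 0.418
grasp_force: 60.6
```

Request:
arm_command(moves=[[-1,[0,0,0.006],0],[-1,[0,0,0.012],0],[-1,[0,0,0.012],0],[-1,[0,0,0.012],0]])

```text
time: 48.88
tool_pos: [0.465, -0.2975, 0.1487]
tool_rot: [0.0, 1.0, -0.0, 0.0]
contact_force: [-1.4, 2.4, 5.6]
gripper_width: 0.417
grasp_force: 61.5
```

Contact at 148.7 mm, exactly the predicted seat. Releasing, rising and checking.

Request:
arm_command(moves=[[-1,[0,0,-0.009],0],[-1,[0,0,-0.009],0],[1,[0,0,-0.009],0],[1,[0,0,-0.009],0],[1,[0,0,-0.009],0],[1,[0,0,-0.009],0],[1,[0,0,-0.009],0],[1,[0,0,-0.3],0],[1,[0,0,-0.6],0],[1,[0,0,-0.76],0],[1,[0,0,-0.76],0],[1,[0,0,-0.76],0],[1,[0,0,-0.76],0],[1,[0,0,-0.76],0],[1,[0,0,-0.76],0]])

```text
time: 50.13
tool_pos: [0.464, -0.2967, 0.2591]
tool_rot: [-0.001, 1.0, -0.0, -0.001]
contact_force: [-0.6, 0.4, 0.6]
gripper_width: 0.995
grasp_force: 0.0
```

Run:
```python
from h import *
x,T=pose();p=manip.grab_frame("wrist")
for n in("blank","reducer","large_ring","small_ring"): box(p,n)
circ(p,[(.040,.156)],[.4664,-.2955],.008)
for n in("side","scene"):
    a=manip.grab_frame(n);box(a,"blank");box(a,"reducer");box(a,"vial_1")
    print(n,"expected blank top",proj(a,[.4664,-.2955,.156]),"underside of reducer",proj(a,[.4664,-.2955,.098]))
```

```text
tcp [ 0.464  -0.2967  0.2591] yaw -0.0 tilt [-0.0028  0.0024] t 50.13 w 0.9954050065310052 F [-0.6  0.4  0.6] g 0.0
blank [297.9 199.8 363.2 261.8] 0.95
reducer [292.4 173.8 364.  223.9] 0.78
circ [ 0.4651 -0.2957] score 33.6 px [328.9 234.2]
blank [369.2 179.4 383.5 199.8] 0.4
reducer [332.  117.2 346.8 134.4] 0.71
reducer [254.9 214.3 264.  235. ] 0.42
vial_1 [369.7 177.1 378.3 200. ] 0.58
vial_1 [253.4 211.6 264.7 232.8] 0.51
vial_1 [379.3 258.9 390.  280.9] 0.49
side expected blank top [341.98230489 109.07954198] underside of reducer [341.63764664 129.87212226]
blank [444.7 142.9 462.6 152.8] 0.67
reducer [440.  154.7 460.  173.8] 0.66
vial_1 [325.3 297.2 339.  318.3] 0.61
vial_1 [299.6 199.  311.1 216.2] 0.56
vial_1 [420.1 230.  431.4 248.9] 0.51
scene expected blank top [455.01341053 146.81696836] underside of reducer [450.14914884 166.63624956]
```

```bash
python3 -c "
from plant import manip
print(manip.job_done())"
```

```text
the job is handed in; nothing more can be done
None
```

I stacked the large ring, reducer, small ring and blank on the trap inlet and handed the job in at about 50 s; no result came back. The top three stopped at their predicted seated heights, the large ring's seat I judged by a side-push test, and all three vials still stood in the last pictures.

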